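# Turn the rinsed whisk round and stand it handle-down in the drying sleeve

### The job

The rinsed whisk is standing wires-down in the wide slanted pot, where it never dries. Pull it out, turn it end for end, and put it handle-down into the narrow slanted drying sleeve so that the wires are out in the air. Lower it without dropping it until you feel the stiff foot hidden inside the sleeve, push that foot right down to its end with the handle but without ramming it, then let go of the whisk, and leave the tub, the jar and the bowl where they are.

Things in the scene. Friction and masses are not known exactly. Their poses are not given: they have to be found in the camera images.
- whisk_mid (a point): Centre of the 200 mm steel whisk and its centre of mass (about 0.14 kg, varies), on its axis; z runs from handle end to wire end. From the handle end: round handle 26 mm in diameter, 118 mm long (this point is on it), dark collar 34 mm in diameter, 12 mm long, wire balloon 70 mm long, at most 44 mm in diameter (25 mm from the wire end).
- whisk_handle_end (a point): Centre of the flat end of the whisk's handle, 100 mm from the whisk's centre along its -z.
- whisk_wire_end (a point): Tip of the wire balloon, 100 mm from the whisk's centre along its +z.
- pot_mouth (a point): Centre of the mouth of the wide steel pot where the whisk starts: a fixed round tube, 48 mm inner and 54 mm outer diameter, 80 mm deep. z points out along the tube's axis, 45 degrees from upright, up and towards the robot's side of the table; y is level. Draw the whisk out along z; it is clear after about 85 mm.
- sleeve_mouth (a point): Centre of the mouth of the narrow steel drying sleeve: a fixed round tube, 33 mm inner and 39 mm outer diameter, slanted 45 degrees. z points out along its axis, up and towards the robot's side of the table; y is level. Inside, a flat foot plate waits somewhere 42 to 72 mm below the mouth; its depth is not measured and must be felt.
- whisk: The whole whisk; origin and axes as whisk_mid. At the start it leans wires-down in the pot, its handle rising towards the robot's side of the table, 50 to 60 degrees from upright. The centre is some 20 mm outside the pot's mouth, so the handle is free to grip from there to its end.
- sleeve: The sleeve's whole stand with tube and foot plate, fixed; base plate 150 x 90 x 12 mm; origin on the table under it, z up, the slant heads along -x. Lining slippery: a whisk let go above the foot plate slides down by itself. Once let go on it, the whisk leans up to 10 degrees off the sleeve's axis.
- pot: The pot's whole stand, fixed; base plate, origin and axes as the sleeve's stand. Pot and sleeve can be either way round, left or right.
- tub: Bystander: white open plastic tub, 96 mm in diameter, 75 mm high, loose; origin at the centre of its underside.
- jar: Bystander: closed glass jar, 68 mm in diameter, 90 mm high, loose; origin at the centre of its underside.
- bowl: Bystander: steel bowl, 140 mm in diameter, 55 mm high, loose; origin at the centre of its underside.
- foot (a joint): How far the foot plate in the sleeve has been pushed down from where it waits, in m: 0 at the start, 0.008 at its rigid end. It slides stiffly, with about 6 N all the way, does not spring back, and does not move under the whisk's weight.
Not all that is in view belongs to the job. Of the things that look like the whisk, the middle-sized one is meant. Leave any purple or yellow look-alike of the pot alone.

How it is judged:
By the outcome, as a careful person would: the job done as asked, in the order asked, and still so for the second after the job is handed in, with the robot touching nothing.
It also fails if it takes over 58 s, if anything falls off the work surface, if the arm or the gripper's body presses on something with over 40 N, if the wrist force passes 120 N, or if a joint passes its speed limit or range.

### The arm

A 6-joint arm with a two-finger parallel gripper is mounted at the origin on the work surface. World frame = base frame: x ahead of the robot, y to its left, z up, the work surface at z = 0. Lengths are in m, angles in rad, forces in N, time in s.
With the tool pointing down it reaches from about 0.35 to 0.775 m from the base axis. Payload 5.5 kg.
Tool frame: the origin (TCP) lies at the very end of the fingers, on their centre line; the grasp point (between the pads) lies 19 mm behind it; z points along the fingers, x is the direction in which the jaws open and shut, and the axes are right-handed (so a half turn about z gives the same grasp; the last joint's range is limited). The gripper opens to 85 mm and grips with 20 to 120 N. Pads are 22 mm wide; open, the fingers measure 114 mm over their backs; the gripper's body (76 mm by 85 mm) begins 54 mm behind the grasp point. The pads swing forward as they close: fully open they stand 13 mm farther back than shut.
Start: joints at [1.178, 0.313, 0.046, 1.304, 0, 1.431], TCP at [0.144, 0.557, 0.231] pointing down, gripper open.
Joint ranges: [-2.76, 2.76], [-0.86, 1.69], [-1.03, 1.26], [-2.2, 2.34], [-1.47, 1.5], [-3.14, 3.14]. Speed limits (rad/s): [2.57, 2.57, 3.14, 3.14, 3.14, 3.14].

### API

Orientations are given as a unit quaternion [w, x, y, z].
In Python, from workcell import env gives the robot as it stands.
- The arm moves only by the shell command python3 -m inch 'ROWS' [FORCE]. ROWS is JSON, a list of rows, each a list of 7 numbers: the turn, a rotation vector about the tool's x, y, z each as a share of 8 degrees, from -1 to 1, then the shift along the tool's x, y, z each as a share of 0.05 m, from -1 to 1, then the closure, from 0 (fully open) to 1 (shut). A call has 1 to 12 rows; each row shifts and turns the commanded pose from where the row before left it, along the tool's axes as they then stand; what a row does not reach is not made up. A row lasts 1/10 s, in which the tool goes at most 50 mm and 8.59 degrees, less where a joint would pass 70% of its speed; a pose out of reach is approached as far as the arm can. A call with a number of a shift or a turn outside -1 to 1 is refused whole. A call with a gripper value outside its range is refused whole. The fingers move at their own pace and stop on an object; FORCE is the grip in N (left out, the last holds). Time passes only in rows, so rows that do not move let the fingers close. It gives the time, the measured TCP pose, the force and the opening at its end, in the units of the state.
- env.get_state(): the state, without advancing time (a new reading comes with each control period).
- env.read_camera(name): name is "scene" or "side" or "wrist"; returns the picture (420x560x3 uint8, red, green, blue); there is no depth.
- env.calibration(name): a dict with "fx", "fy", "cx", "cy" (pixels), "rvec" (rotation vector, rad) and "tvec" (3), from world to camera coordinates, as OpenCV has them; the wrist camera has in their place "hand_eye" (4x4, takes a point from camera to tool coordinates, whose origin is the TCP and whose axes are the tool frame's). Camera axes: x right, y down, z forward; pixel columns grow to the right and rows downward; lengths in m; the calibration is good to about 2 mm. The wrist camera is an equidistant fisheye: a pixel r from the principal point sees the ray r / f radians off the axis. A picture is of the moment at which its call begins: read the wrist's pose just before it. calibration takes no time and is no camera call.
- env.hand_in(): hands the job in, once; it reports no verdict.
The state is a dict: "clock": time; "joint_pos": joint angles; "qvel": joint speeds; "tau": joint torques, N m; "tcp_pos": TCP position; "orientation": TCP orientation; "wrist_force": force on the tool from outside, world axes, zero at the start; "ft_torque": the same for the moment, N m; "finger_gap": finger opening in m.
Only numpy, scipy, OpenCV 4.12 (cv2) and the standard library are available. Lean on these libraries where they do the work, as an engineer would, in place of code of your own. Each camera call takes 0.05 s, during which the arm holds its last target.

## Working session

There is one attempt and no reset: what is moved stays moved. The work goes in short steps, Python scripts to look and compute and a shell command to move; the robot and the scene stay as the last step left them, time stands still between calls to the robot, and variables do not carry over. Pictures are saved under pics/ and viewed, and the job is handed in when it is done.

```bash
ls; mkdir -p pics
python3 - <<'E'
from workcell import env
import cv2
print(env.get_state())
for n in ["scene","side","wrist"]:
    im=env.read_camera(n); cv2.imwrite(f"pics/{n}0.png",im[:,:,::-1]); print(n,env.calibration(n))
E
```

```text
pics
{'clock': 0.0, 'joint_pos': array([1.17836778e+00, 3.13962337e-01, 4.50021086e-02, 1.30360370e+00,
       1.47193779e-05, 1.43121769e+00]), 'qvel': array([ 0.00047434, -0.00081003,  0.00067354, -0.00050315, -0.00063912,
        0.00088668]), 'tau': array([ 1.04506185e-05, -4.80634689e+01,  2.98526841e+01,  1.97438576e-02,
       -2.62000885e-04, -7.25434006e-06]), 'tcp_pos': array([0.14364425, 0.55625168, 0.23043998]), 'orientation': array([ 4.32289092e-04,  7.90621055e-01,  6.12305125e-01, -7.70897243e-04]), 'wrist_force': array([-0.72843185,  0.10988486,  0.17051584]), 'ft_torque': array([-0.00047396, -0.02992482,  0.01310716]), 'finger_gap': 0.08509071681797686}
scene {'fx': 424.0960289078193, 'fy': 424.0960289078193, 'cx': 273.6040830000253, 'cy': 211.29341545933454, 'rvec': array([ 1.74794704,  1.87479865, -0.72266889]), 'tvec': array([ 0.04637724, -0.34653515,  1.64225183])}
side {'fx': 399.3113480585053, 'fy': 399.3113480585053, 'cx': 276.26999565640796, 'cy': 211.31380222237252, 'rvec': array([ 2.11470331, -0.6989742 ,  0.37447433]), 'tvec': array([-0.46346558,  0.30461767,  0.85844099])}
wrist {'fx': 325.19226210127806, 'fy': 325.19226210127806, 'cx': 277.4563759318264, 'cy': 204.72967097405245, 'hand_eye': array([[ 9.99999984e-01, -1.80803209e-04,  1.51767798e-05,
         2.30206068e-04],
       [ 1.70649299e-04,  9.65651292e-01,  2.59841399e-01,
        -6.59622702e-02],
       [-6.16356357e-05, -2.59841392e-01,  9.65651307e-01,
        -1.44434838e-01],
       [ 0.00000000e+00,  0.00000000e+00,  0.00000000e+00,
         1.00000000e+00]])}
```

View pics/scene0.png

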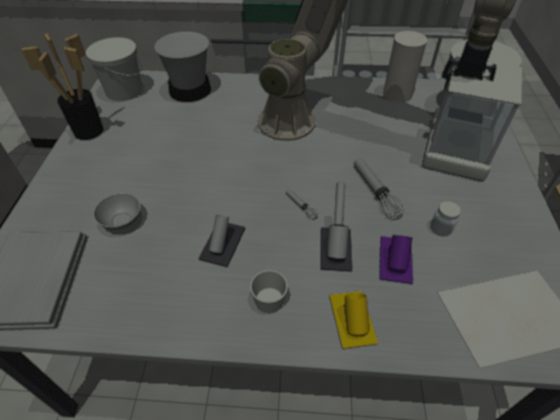

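View pics/side0.png

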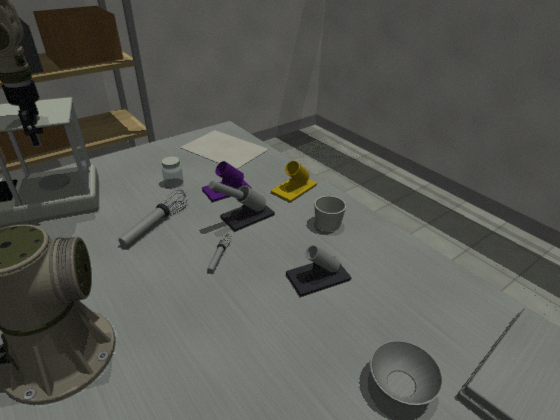

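View pics/wrist0.png

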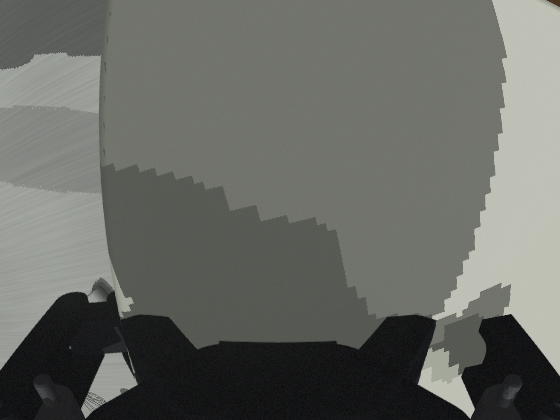

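The scene view shows the pot with the whisk at about (338,235), the sleeve at (220,240), the tub (270,290), the jar (446,218) and the bowl (118,213). Purple and yellow decoy pots and two lying whisks are also there. The gripper starts next to a clear rack or box at (470,110). I'll zoom in.

Run:
```python
import cv2
s=cv2.imread("pics/scene0.png"); d=cv2.imread("pics/side0.png")
def up(im,x0,y0,x1,y1,k,n):
    c=im[y0:y1,x0:x1]; c=cv2.convertScaleAbs(c,alpha=1.6); cv2.imwrite(n,cv2.resize(c,None,fx=k,fy=k,interpolation=cv2.INTER_CUBIC))
up(s,190,170,370,290,4.4,"pics/s1.png")
up(d,190,160,370,300,4.2,"pics/d1.png")
up(s,400,0,560,190,3,"pics/s2.png")
```

```text
(no output)
```

View pics/s1.png

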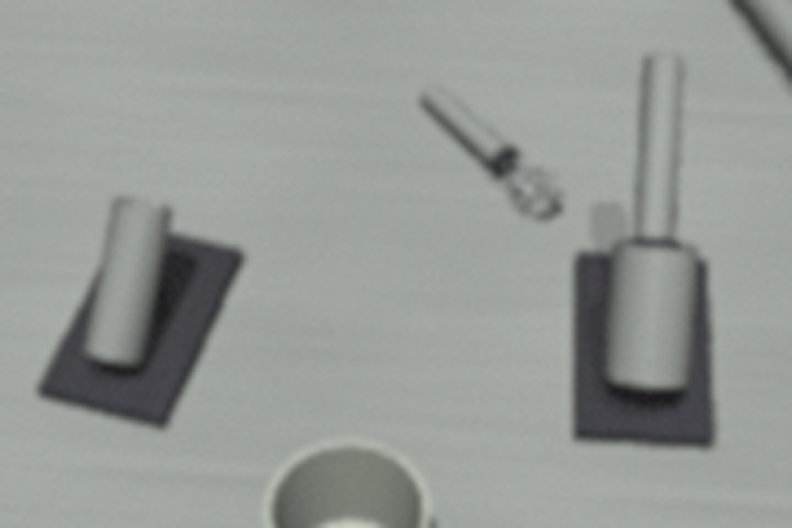

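View pics/d1.png

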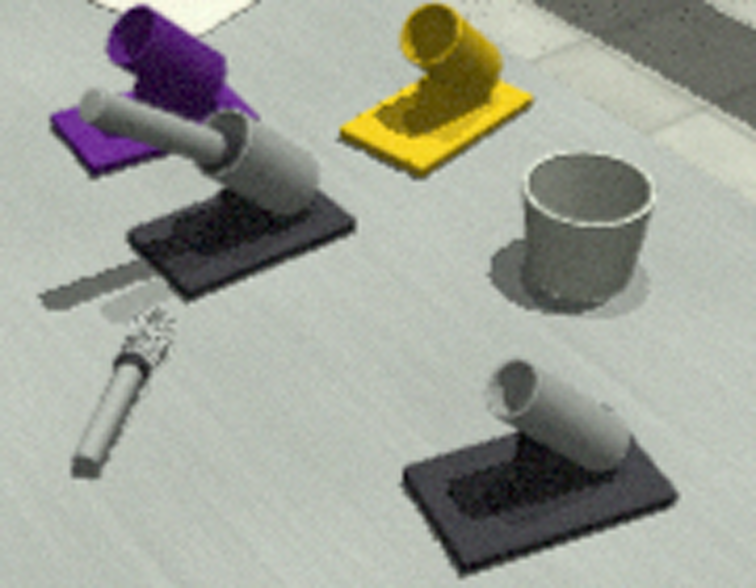

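View pics/s2.png

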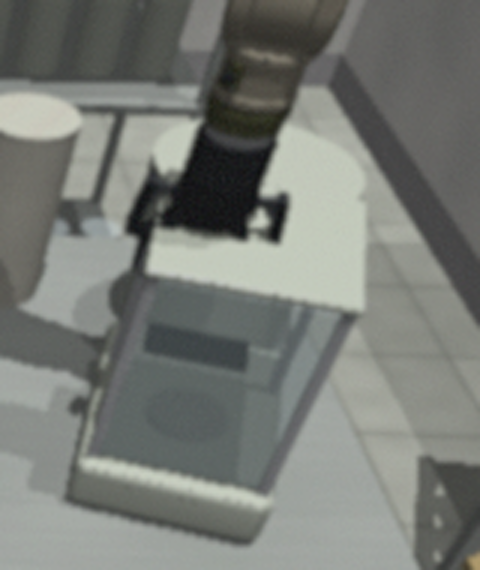

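```bash
cat > h.py <<'E'
import numpy as np, cv2
from scipy.optimize import least_squares
from scipy.spatial.transform import Rotation as R
from workcell import env
C={n:env.calibration(n) for n in ["scene","side"]}
def proj(n,P):
    c=C[n]; K=np.array([[c['fx'],0,c['cx']],[0,c['fy'],c['cy']],[0,0,1]])
    p,_=cv2.projectPoints(np.atleast_2d(np.array(P,float)),np.array(c['rvec']),np.array(c['tvec']),K,None); return p[:,0]
def ray(n,uv):
    c=C[n]; Rm=cv2.Rodrigues(np.array(c['rvec']))[0]; o=-Rm.T@c['tvec']
    d=Rm.T@np.array([(uv[0]-c['cx'])/c['fx'],(uv[1]-c['cy'])/c['fy'],1]); return o,d/np.linalg.norm(d)
def onz(n,uv,z):
    o,d=ray(n,uv); return o+d*(z-o[2])/d[2]
def tri(a,b):
    o1,d1=ray("scene",a);o2,d2=ray("side",b)
    s=np.linalg.lstsq(np.c_[d1,-d2],o2-o1,rcond=None)[0]
    p,q=o1+s[0]*d1,o2+s[1]*d2; return (p+q)/2,np.linalg.norm(p-q)
def wproj(P,st):
    c=env.calibration("wrist"); H=np.array(c['hand_eye'])
    q=st['orientation']; Rt=R.from_quat([q[1],q[2],q[3],q[0]]).as_matrix()
    p=(np.atleast_2d(P)-st['tcp_pos'])@Rt; p=(p-H[:3,3])@H[:3,:3]
    th=np.arctan2(np.linalg.norm(p[:,:2],axis=1),p[:,2]); u=p[:,:2]/np.linalg.norm(p[:,:2],axis=1)[:,None]
    return u*th[:,None]*c['fx']+[c['cx'],c['cy']]
E
python3 - <<'E'
from h import *
S=lambda X,Y:np.array([190+X/4.4,170+Y/4.4]); D=lambda X,Y:np.array([190+X/4.2,160+Y/4.2])
z=.012
for n,pts in [("sleeve",[("scene",S(243,252)),("scene",S(165,428)),("scene",S(38,393)),("side",D(405,475)),("side",D(677,495)),("side",D(462,573))]),
 ("pot",[("scene",S(574,437)),("scene",S(713,445)),("scene",S(575,256)),("scene",S(706,262)),("side",D(130,238)),("side",D(355,225)),("side",D(190,298))])]:
    for c,uv in pts: print(n,c,np.round(onz(c,uv,z),4))
print("handle end",tri(S(663,58),D(95,108)))
for n,uv in [("tub",(270,292)),("jar",(446,225)),("bowl",(118,222))]: print(n,onz("scene",uv,0.0))
# rack top
E
```

```text
sleeve scene [ 0.5447 -0.0915  0.012 ]
sleeve scene [ 0.6914 -0.1238  0.012 ]
sleeve scene [ 0.6701 -0.2096  0.012 ]
sleeve side [ 0.533  -0.1068  0.012 ]
sleeve side [ 0.658  -0.2196  0.012 ]
sleeve side [ 0.5103 -0.1896  0.012 ]
pot scene [0.681  0.1348 0.012 ]
pot scene [0.6812 0.2217 0.012 ]
pot scene [0.5336 0.1352 0.012 ]
pot scene [0.5331 0.2239 0.012 ]
pot side [0.5204 0.2059 0.012 ]
pot side [0.6648 0.1214 0.012 ]
pot side [0.5185 0.1203 0.012 ]
handle end (array([0.48594881, 0.17924801, 0.15439369]), np.float64(0.005733060408032495))
tub [7.54972091e-01 1.62075928e-04 0.00000000e+00]
jar [0.48654247 0.51607462 0.        ]
bowl [ 0.53947303 -0.48993558  0.        ]
```

Run:
```python
from h import *
st=env.get_state()
q=st['orientation'];Rt=R.from_quat([q[1],q[2],q[3],q[0]]).as_matrix()
print(Rt)
pts=[st['tcp_pos']+Rt@np.array(v) for v in [(0,0,0),(.057,0,0),(-.057,0,0),(.057,0,-.013),(-.057,0,-.013),(.0425,0,-.013),(-.0425,0,-.013)]]
for n in C:
    im=cv2.imread(f"pics/{n}0.png"); im=cv2.convertScaleAbs(im,alpha=1.6)
    uv=proj(n,pts); print(n,uv.round(1), proj(n,[[0,0,0]]))
    k=5; x0,y0=(uv.mean(0)-[75,55]).astype(int); x0=max(x0,0);y0=max(y0,0)
    c=cv2.resize(im[y0:y0+110,x0:x0+150],None,fx=k,fy=k)
    for i,p in enumerate(uv): cv2.circle(c,tuple(((p-[x0,y0]+.5)*k).astype(int)),3,(0,0,255) if i<3 else (0,255,0),-1)
    cv2.imwrite(f"pics/t_{n}.png",c)
```

```text
[[ 2.50098102e-01  9.68220351e-01 -5.39853736e-04]
 [ 9.68219560e-01 -2.50098598e-01 -1.25509422e-03]
 [-1.35022443e-03 -2.08800265e-04 -9.99999067e-01]]
scene [[459.3  95.8]
 [478.3  99. ]
 [440.7  92.7]
 [479.7  95.4]
 [441.8  89.2]
 [474.8  94.6]
 [446.6  89.9]] [[285.58056712 121.80398561]]
side [[ 39.9 142.8]
 [ 41.  134.7]
 [ 38.7 151.4]
 [ 39.5 130.7]
 [ 37.1 147.2]
 [ 39.2 132.7]
 [ 37.5 144.9]] [[ 60.68491964 353.00938241]]
```

View pics/t_scene.png

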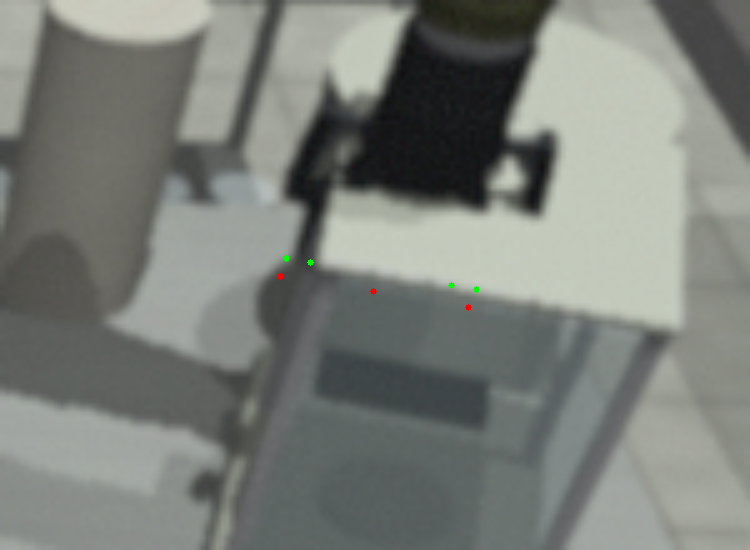

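View pics/t_side.png

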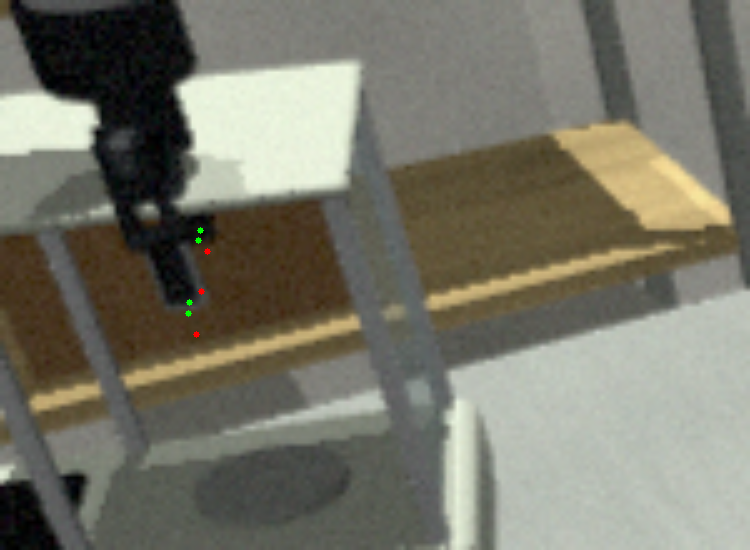

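```bash
python3 -m inch '[[0,0,0,0,0,-0.6,0],[0,0,0,0,0,-0.8,0],[0,0,0,0,0,-0.8,0],[0,0,0,0,0,-0.4,0],[0,0,0,0,0,0,0]]'
cat >> h.py <<'E'
def rot(st):
    q=st['orientation']; return R.from_quat([q[1],q[2],q[3],q[0]])
def plan(p1,R1,N,p0=None,R0=None):
    """N rows from (p0,R0) to (p1,R1): straight line, constant turn; prints rows (rounded)"""
    st=env.get_state()
    if p0 is None: p0=st['tcp_pos']
    if R0 is None: R0=rot(st)
    rv=(R0.inv()*R1).as_rotvec(); r=np.round(np.degrees(rv)/8/N,2)
    Rc=R0; p=np.array(p0,float); out=[]
    for i in range(N):
        t=Rc.inv().apply((np.array(p1)-p)/(N-i))/.05
        t=np.round(t,2); p=p+Rc.apply(t*.05); Rc=Rc*R.from_rotvec(np.radians(8*r)); out.append(list(map(float,r))+list(map(float,t)))
    print("max",np.abs(np.array(out)).max(),"res",(p-p1).round(4),"rotres",np.degrees((Rc.inv()*R1).magnitude()).round(2))
    for o in out: print(o)
def frame(x,z):
    z=np.array(z,float);z/=np.linalg.norm(z);x=np.array(x,float);x-=z*(x@z);x/=np.linalg.norm(x)
    return R.from_matrix(np.c_[x,np.cross(z,x),z])
E
python3 - <<'E'
from h import *
st=env.get_state(); print(st['clock'],st['tcp_pos'],st['wrist_force'],st['joint_pos'])
for n in C:
    im=env.read_camera(n); cv2.imwrite(f"pics/{n}1.png",im[:,:,::-1])
    im=cv2.convertScaleAbs(np.ascontiguousarray(im[:,:,::-1]),alpha=1.6)
    Rt=rot(st)
    uv=proj(n,[st['tcp_pos']+Rt.apply(v) for v in [(0,0,0),(.0425,0,-.013),(-.0425,0,-.013)]]); k=5
    x0,y0=np.maximum((uv.mean(0)-[75,55]).astype(int),0)
    c=cv2.resize(im[y0:y0+110,x0:x0+150],None,fx=k,fy=k)
    for p in uv: cv2.circle(c,tuple(((p-[x0,y0]+.5)*k).astype(int)),3,(0,0,255),-1)
    cv2.imwrite(f"pics/t1_{n}.png",c)
E
```

```text
clock: 0.65
tcp_pos: [0.1443, 0.5578, 0.3647]
orientation: [-0.001, 0.791, 0.612, 0.003]
wrist_force: [0.4, 0.4, 0.5]
finger_gap: 0.0858
0.65 [0.14425447 0.55781735 0.36468913] [0.4074393  0.35602085 0.45803921] [1.17843533e+00 3.18738537e-01 3.78102647e-01 1.62420219e+00
 2.68260780e-06 1.43123915e+00]
```

```bash
cd pics; python3 -c "
import cv2,numpy as np
a=[cv2.imread(f't1_{n}.png') for n in ('scene','side')]
h=min(i.shape[0] for i in a); cv2.imwrite('t1.png',cv2.resize(np.hstack([i[:h] for i in a]),(800,int(800*h/sum(i.shape[1] for i in a)))))"
```

```text
(no output)
```

View pics/t1.png

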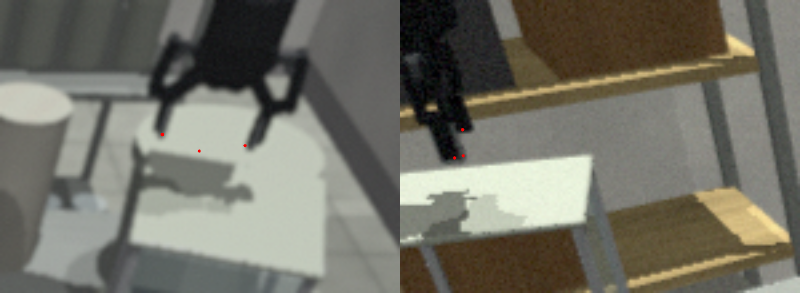

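The projected fingertips match both cameras to within 1–3 px, and the lift clears the cabinet. Next I'll go to a central viewpoint, rolling on the way.

Run:
```python
from h import *
for n in C: print(n,ray(n,(0,0))[0])
# avoid 180 ambiguity: two halves
R0=rot(env.get_state())
a=np.radians(75.5+97)
Rm=frame([np.cos(a),np.sin(a),0],[0,0,-1]); pm=[.31,.32,.38]
plan(pm,Rm,12)
plan([.42,.03,.36],frame([0,-1,0],[0,0,-1]),12,pm,Rm)
```

```text
scene [1.34681048 0.06628798 1.00046788]
side [ 0.05218039 -0.68236172  0.75906052]
max 1.01 res [ 0.     -0.0001 -0.0002] rotres 0.02
[0.0, -0.0, -1.01, -0.31, 0.37, -0.03]
[0.0, -0.0, -1.01, -0.36, 0.32, -0.03]
[0.0, -0.0, -1.01, -0.4, 0.26, -0.03]
[0.0, -0.0, -1.01, -0.44, 0.21, -0.03]
[0.0, -0.0, -1.01, -0.46, 0.14, -0.03]
[0.0, -0.0, -1.01, -0.48, 0.08, -0.03]
[0.0, -0.0, -1.01, -0.48, 0.01, -0.03]
[0.0, -0.0, -1.01, -0.48, -0.06, -0.03]
[0.0, -0.0, -1.01, -0.46, -0.13, -0.04]
[0.0, -0.0, -1.01, -0.44, -0.19, -0.03]
[0.0, -0.0, -1.01, -0.41, -0.25, -0.04]
[0.0, -0.0, -1.01, -0.38, -0.31, -0.03]
max 1.02 res [-0.0003 -0.0001  0.    ] rotres 0.42
[-0.0, -0.0, -1.02, -0.24, -0.46, 0.03]
[-0.0, -0.0, -1.02, -0.18, -0.49, 0.03]
[-0.0, -0.0, -1.02, -0.11, -0.5, 0.03]
[-0.0, -0.0, -1.02, -0.03, -0.52, 0.03]
[-0.0, -0.0, -1.02, 0.04, -0.51, 0.04]
[-0.0, -0.0, -1.02, 0.11, -0.5, 0.03]
[-0.0, -0.0, -1.02, 0.18, -0.48, 0.04]
[-0.0, -0.0, -1.02, 0.25, -0.45, 0.03]
[-0.0, -0.0, -1.02, 0.31, -0.42, 0.04]
[-0.0, -0.0, -1.02, 0.37, -0.37, 0.03]
[-0.0, -0.0, -1.02, 0.41, -0.31, 0.04]
[-0.0, -0.0, -1.02, 0.46, -0.24, 0.03]
```

```bash
python3 -m inch '[[0,0,-1,-0.31,0.37,-0.03,0],[0,0,-1,-0.36,0.32,-0.03,0],[0,0,-1,-0.4,0.26,-0.03,0],[0,0,-1,-0.44,0.21,-0.03,0],[0,0,-1,-0.46,0.14,-0.03,0],[0,0,-1,-0.48,0.08,-0.03,0],[0,0,-1,-0.48,0.01,-0.03,0],[0,0,-1,-0.48,-0.06,-0.03,0],[0,0,-1,-0.46,-0.13,-0.03,0],[0,0,-1,-0.44,-0.19,-0.03,0],[0,0,-1,-0.41,-0.25,-0.03,0],[0,0,-1,-0.38,-0.31,-0.03,0]]'
python3 -m inch '[[0,0,-1,-0.24,-0.46,0.03,0],[0,0,-1,-0.18,-0.49,0.03,0],[0,0,-1,-0.11,-0.5,0.03,0],[0,0,-1,-0.03,-0.52,0.03,0],[0,0,-1,0.04,-0.51,0.03,0],[0,0,-1,0.11,-0.5,0.03,0],[0,0,-1,0.18,-0.48,0.03,0],[0,0,-1,0.25,-0.45,0.03,0],[0,0,-1,0.31,-0.42,0.03,0],[0,0,-1,0.37,-0.37,0.03,0],[0,0,-1,0.41,-0.31,0.03,0],[0,0,-1,0.46,-0.24,0.03,0]]'
python3 - <<'E'
from h import *
import json
st=env.get_state(); print(st['clock'],st['joint_pos'],rot(st).as_matrix().round(3).tolist())
im=env.read_camera("wrist"); cv2.imwrite("pics/w1.png",im[:,:,::-1])
json.dump({k:np.array(v).tolist() for k,v in st.items()},open("st_w1.json","w"))
E
```

```text
clock: 1.95
tcp_pos: [0.3079, 0.3173, 0.3773]
orientation: [-0.001, 0.071, 0.997, -0.001]
wrist_force: [-0.2, -0.1, -0.4]
finger_gap: 0.0855
clock: 3.15
tcp_pos: [0.4094, 0.0448, 0.3592]
orientation: [-0.008, -0.681, 0.732, -0.005]
wrist_force: [0.4, 0.7, -0.2]
finger_gap: 0.0853
3.15 [-0.07275286 -0.00737437 -0.02545962  1.55633495 -0.0185234  -3.14185362] [[-0.072, -0.997, -0.005], [-0.997, 0.072, -0.018], [0.019, 0.004, -1.0]]
```

View pics/w1.png

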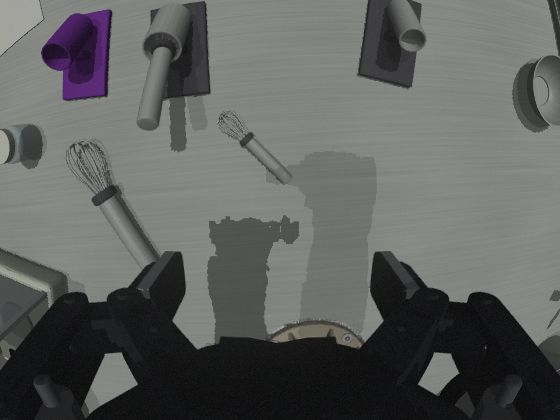

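Run:
```python
import cv2,numpy as np
im=cv2.convertScaleAbs(cv2.imread("pics/w1.png"),alpha=1.5)
a=cv2.resize(im[0:140,120:225],None,fx=3.8,fy=3.8,interpolation=cv2.INTER_CUBIC)
b=cv2.resize(im[0:140,345:450],None,fx=3.8,fy=3.8,interpolation=cv2.INTER_CUBIC)
cv2.imwrite("pics/w1z.png",np.hstack([a,b])); print(a.shape)
```

```text
(532, 399, 3)
```

View pics/w1z.png

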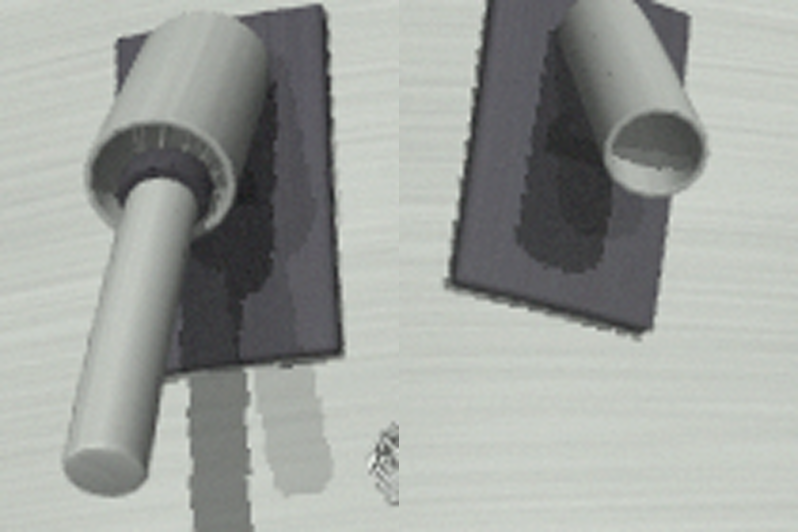

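```bash
cat >> h.py <<'E'
def wray(uv,st):
    c=env.calibration("wrist"); H=np.array(c['hand_eye']); d=np.array(uv)-[c['cx'],c['cy']]; r=np.linalg.norm(d); th=r/c['fx']
    v=np.r_[d/r*np.sin(th),np.cos(th)]; Rt=rot(st).as_matrix()
    return Rt@H[:3,3]+np.array(st['tcp_pos']), Rt@H[:3,:3]@v
def wonz(uv,st,z):
    o,d=wray(uv,st); return o+d*(z-o[2])/d[2]
def ix(*rays):
    A=0;b=0
    for o,d in rays:
        M=np.eye(3)-np.outer(d,d);A=A+M;b=b+M@o
    p=np.linalg.solve(A,b); return p.round(4),[round(1000*np.linalg.norm((np.eye(3)-np.outer(d,d))@(p-o)),1) for o,d in rays]
E
python3 - <<'E'
from h import *
import json
st=json.load(open("st_w1.json"))
S=lambda X,Y:np.array([190+X/4.4,170+Y/4.4]); D=lambda X,Y:np.array([190+X/4.2,160+Y/4.2])
for n,uv in [("sleeve nl",(358.4,74.7)),("sl nr",(410.5,87.4)),("sl fr",(421.3,3.9)),("pot nr",(210,92.9)),("pot fr",(205.5,1.3)),("pot fl",(151.6,10))]: print(n,wonz(uv,st,.012).round(4))
W=lambda uv:wray(uv,st)
print("handle end W+scene",ix(W((147.4,123.7)),ray("scene",S(663,58))))
print("W+side",ix(W((147.4,123.7)),ray("side",D(95,108))))
print("all",ix(W((147.4,123.7)),ray("scene",S(663,58)),ray("side",D(95,108))))
print("pot mouth W+side",ix(W((162.6,46.8)),ray("side",D(235,145))))
print("sleeve mouth W+side",ix(W((413.2,40)),ray("side",D(513,390))))
print("sleeve mouth all",ix(W((413.2,40)),ray("side",D(513,390)),ray("scene",S(140,205))))
E
```

```text
sleeve nl [ 0.5362 -0.0942  0.012 ]
sl nr [ 0.5168 -0.1805  0.012 ]
sl fr [ 0.6619 -0.2153  0.012 ]
pot nr [0.5225 0.132  0.012 ]
pot fr [0.6716 0.13   0.012 ]
pot fl [0.6734 0.2182 0.012 ]
handle end W+scene (array([0.4841, 0.1808, 0.1554]), [np.float64(0.4), np.float64(0.4)])
W+side (array([0.4862, 0.1803, 0.152 ]), [np.float64(2.4), np.float64(2.4)])
all (array([0.4853, 0.1798, 0.1543]), [np.float64(1.4), np.float64(2.2), np.float64(3.6)])
pot mouth W+side (array([0.5918, 0.1774, 0.0816]), [np.float64(4.3), np.float64(4.3)])
sleeve mouth W+side (array([ 0.5754, -0.1526,  0.0942]), [np.float64(0.4), np.float64(0.4)])
sleeve mouth all (array([ 0.5758, -0.1513,  0.0933]), [np.float64(1.7), np.float64(0.5), np.float64(1.9)])
```

Run:
```python
from h import *
import json
st=json.load(open("st_w1.json"))
S=lambda X,Y:np.array([190+X/4.4,170+Y/4.4]); D=lambda X,Y:np.array([190+X/4.2,160+Y/4.2])
E=np.array([.485,.180,.1545])
wE=wproj(E,st)[0]; sE=proj("scene",[E])[0]; dE=proj("side",[E])[0]
def f(p):
    d=np.array([np.sin(p[0])*np.cos(p[1]),np.sin(p[0])*np.sin(p[1]),-np.cos(p[0])])
    r=list((wproj(E+.117*d,st)[0]-wE)-(np.array([163.4,43.9])-[147.4,123.7]))
    for n,a,b,e in [("scene",S(663,58),S(657,240),sE),("side",D(95,108),D(212,148),dE)]:
        v=proj(n,[E+.08*d])[0]-e; m=b-a
        r.append((v[0]*m[1]-v[1]*m[0])/np.linalg.norm(m))
    return r
s=least_squares(f,[.95,0]); print(np.degrees(s.x),np.round(f(s.x),2))
t,a=s.x; d=np.array([np.sin(t)*np.cos(a),np.sin(t)*np.sin(a),-np.cos(t)]); print("mid",E+.1*d, d)
```

```text
[60.61579842 -4.19022672] [-0.16  1.33 -1.69  2.95]
mid [0.571902   0.17363322 0.10543365] [ 0.86901998 -0.06366781 -0.49066351]
```

Run:
```python
from h import *
t=np.radians(57);az=np.radians(-2)
d=np.array([np.sin(t)*np.cos(az),np.sin(t)*np.sin(az),-np.cos(t)])
E=np.array([.485,.180,.1545]); G=E+.1*d
x=np.array([np.sin(az),-np.cos(az),0]); a=np.cross(x,d) ; print("a",a,"d",d,"G",G)
if a[2]>0: a=-a
Rg=frame(x,a); p=G+.019*a-.10*a
print(p,Rg.as_matrix().round(3).tolist())
plan(p,Rg,8)
```

```text
a [ 0.54430726 -0.01900763  0.83867057] d [ 0.83815967 -0.02926918 -0.54463904] G [0.56881597 0.17707308 0.1000361 ]
[0.61290485 0.17553346 0.16796841] [[-0.035, -0.838, -0.544], [-0.999, 0.029, 0.019], [-0.0, 0.545, -0.839]]
max 0.66 res [-0.0001  0.0001  0.0001] rotres 0.3
[-0.51, -0.01, -0.04, -0.37, -0.48, 0.47]
[-0.51, -0.01, -0.04, -0.37, -0.52, 0.43]
[-0.51, -0.01, -0.04, -0.36, -0.55, 0.4]
[-0.51, -0.01, -0.04, -0.36, -0.57, 0.36]
[-0.51, -0.01, -0.04, -0.36, -0.6, 0.31]
[-0.51, -0.01, -0.04, -0.35, -0.63, 0.27]
[-0.51, -0.01, -0.04, -0.35, -0.64, 0.23]
[-0.51, -0.01, -0.04, -0.35, -0.66, 0.18]
```

```bash
python3 -m inch '[[0,0,0.2,-0.37,-0.48,0.47,0],[-0.51,0,-0.05,-0.37,-0.52,0.43,0],[-0.51,0,-0.05,-0.36,-0.55,0.4,0],[-0.51,0,-0.05,-0.36,-0.57,0.36,0],[-0.51,0,-0.05,-0.36,-0.6,0.31,0],[-0.51,0,-0.05,-0.35,-0.63,0.27,0],[-0.51,0,-0.05,-0.35,-0.64,0.23,0],[-0.51,0,-0.05,-0.35,-0.66,0.18,0],[-0.51,0,-0.2,0,0,0,0]]'
python3 - <<'E'
from h import *
import json
st=env.get_state(); print(st['clock'],st['joint_pos'].round(3),rot(st).as_matrix().round(3).tolist())
im=env.read_camera("wrist"); cv2.imwrite("pics/w2.png",im[:,:,::-1])
json.dump({k:np.array(v).tolist() for k,v in st.items()},open("st_w2.json","w"))
E
```

```text
clock: 4.1
tcp_pos: [0.6203, 0.1695, 0.1856]
orientation: [-0.188, -0.672, 0.688, 0.198]
wrist_force: [1.2, -0.8, 0.3]
finger_gap: 0.0853
4.1 [ 0.106  1.095  1.181  2.205  0.075 -3.033] [[-0.026, -0.85, -0.525], [-1.0, 0.018, 0.019], [-0.007, 0.526, -0.851]]
```

View pics/w2.png

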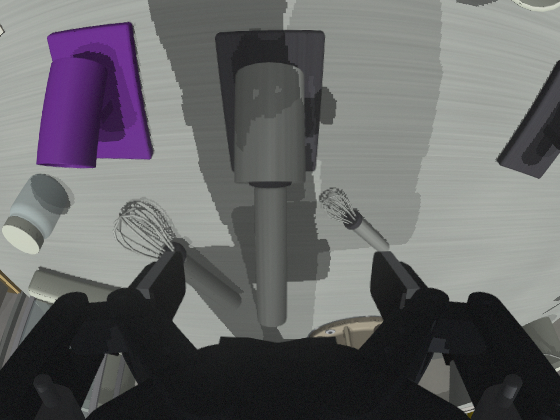

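```bash
cat > kin.py <<'E'
from h import *
import json
# FK: Rz(q1) * planar; q5 about axis (tool-x-like / vertical) then q6 roll about tool z
def fk(q,p):
    r0,z0,L1,c1,L2,c2,L3,L4=p
    r=r0+L1*np.sin(q[1]+c1)+L2*np.cos(q[1]-q[2]+c2); z=z0+L1*np.cos(q[1]+c1)-L2*np.sin(q[1]-q[2]+c2)
    th=q[1]-q[2]+q[3]
    a=np.array([np.cos(th),0,-np.sin(th)]); P=np.array([r,0,z])+L3*a
    # q5 about the in-plane normal to a
    n=np.array([np.sin(th),0,np.cos(th)])
    M=R.from_rotvec(q[4]*n)
    a2=M.apply(a); P=P+L4*a2
    lat=M.apply([0,1,0]); x=R.from_rotvec(-(-q[5])*a2).apply(lat)
    Z=R.from_rotvec([0,0,q[0]])
    return Z.apply(P),frame(Z.apply(x),Z.apply(a2))
D=[([1.17836778,.313962337,.0450021086,1.3036037,0,1.43121769],[.14364425,.55625168,.23043998],None),
([1.17843533e+00,3.18738537e-01,3.78102647e-01,1.62420219e+00,0,1.43123915e+00],[0.14425447,0.55781735,0.36468913],None)]
for n in ["st_w1.json","st_w2.json"]:
    s=json.load(open(n)); D.append((s['joint_pos'],s['tcp_pos'],s['orientation']))
def res(p): return np.concatenate([fk(q,p)[0]-t for q,t,_ in D])
def fit():
    reg=lambda p:np.r_[res(p),1e-3*(p-[0,.3,.3,0,.4,0,.1,.15])]
    return least_squares(reg,[0,.3,.3,0,.4,0,.1,.15]).x
if __name__=="__main__":
    p=fit(); print(p.round(4)); print((1000*res(p)).reshape(-1,3).round(1))
    for q,t,o in D:
        if o: print(np.degrees((fk(q,p)[1].inv()*R.from_quat([o[1],o[2],o[3],o[0]])).magnitude()))
E
python3 kin.py
```

```text
[-8.0000e-04  2.3400e-01  5.1920e-01  3.5000e-03  4.1210e-01 -1.3490e-01
 -6.1390e-01  1.0557e+00]
[[ 73.9 -30.6  -0.1]
 [ 73.9 -30.6  -0.5]
 [ -6.9 -93.7   0.4]
 [  2.5 -23.    0.2]]
1.9867905474536968e-14
2.087144348198345e-14
```

```bash
python3 - <<'E'
s=open('kin.py').read()
s=s.replace("L3,L4=p","L3,L4,b=p").replace("P=np.array([r,0,z])","P=np.array([r,b,z])").replace(".1,.15]",".1,.15,.08]")
open('kin.py','w').write(s)
E
python3 kin.py
```

```text
[-0.      0.2331  0.5185  0.      0.4133 -0.1349  0.1404  0.3002  0.08  ]
[[ 0. -0.  0.]
 [-0.  0. -0.]
 [ 0.  0.  0.]
 [ 0. -0.  0.]]
1.9867905474536968e-14
2.087144348198345e-14
```

```bash
cat >> kin.py <<'E'
LO=np.array([-2.76,-.86,-1.03,-2.2,-1.47,-3.14]);HI=np.array([2.76,1.69,1.26,2.34,1.5,3.14])
Pk=fit()
def ik(p,Rt,q0):
    def f(q):
        P,Rc=fk(q,Pk); return np.r_[(P-p)*10,(Rc.inv()*Rt).as_rotvec()]
    s=least_squares(f,np.clip(q0,LO+.011,HI-.011),bounds=(LO+.01,HI-.01),x_scale=1.0)
    return s.x,np.linalg.norm(s.fun[:3])/10,np.degrees(np.linalg.norm(s.fun[3:]))
def tool(w,phi):
    """tool with -y = w (whisk z), z = downish perpendicular, rolled phi (deg) about w"""
    w=np.array(w)/np.linalg.norm(w); side=np.cross([0,0,1],w); side/=np.linalg.norm(side)
    a=np.cross(w,side); a=a if a[2]<0 else -a
    a=R.from_rotvec(np.radians(phi)*w).apply(a); y=-w
    return R.from_matrix(np.c_[np.cross(y,a),y,a])
E
cat > scan.py <<'E'
from kin import *
t=np.radians(57);az=np.radians(-2)
d=np.array([np.sin(t)*np.cos(az),np.sin(t)*np.sin(az),-np.cos(t)]); G=np.array([.569,.177,.100])
zp=np.array([-np.sqrt(.5),0,np.sqrt(.5)])
yw=np.radians(-12.9); zs=np.array([-np.cos(yw),-np.sin(yw),1])*np.sqrt(.5); M=np.array([.5755,-.152,.094])
q0=np.array(D[-1][0])
def show(n,g,w,phi,q0):
    T=tool(w,phi); q,e,r=ik(g+.019*T.as_matrix()[:,2],T,q0)
    ok=e<.001 and r<.5
    print(n,phi,"ok" if ok else "--",round(e*1000,1),round(r,1),q.round(2)); return q
for phi in [-40,-20,0,20,40]:
    q=show("grasp",G,d,phi,q0); show("out",G+.12*zp,d,phi,q)
for phi in [-60,-40,-20,0,20,40,60]:
  for s in [0.,]:
    show("slv end",M+.025*zs,zs,phi,[-.3,.9,.6,1.9,0,0]); show("slv abv",M+.125*zs,zs,phi,[-.3,.6,.6,1.9,0,0])
E
python3 scan.py
```

```text
grasp -40 ok 0.0 0.0 [ 0.37  1.12  0.79  2.02 -0.44 -2.77]
out -40 ok 0.0 0.0 [ 0.41  0.88  0.49  1.98 -0.41 -2.73]
grasp -20 ok 0.0 0.0 [ 0.25  1.01  0.69  1.89 -0.18 -2.9 ]
out -20 ok 0.0 0.0 [ 0.28  0.77  0.43  1.87 -0.16 -2.87]
grasp 0 ok 0.0 0.0 [ 0.13  0.92  0.55  1.77  0.09 -3.01]
out 0 ok 0.0 0.0 [ 0.14  0.69  0.32  1.77  0.1  -2.99]
grasp 20 ok 0.0 0.0 [-0.01  0.86  0.4   1.68  0.36 -3.12]
out 20 ok 0.0 0.0 [-0.01  0.63  0.19  1.69  0.36 -3.12]
grasp 40 -- 1.0 4.8 [-0.12  0.8   0.2   1.55  0.63 -3.13]
out 40 -- 1.3 5.6 [-0.13  0.57  0.01  1.58  0.61 -3.13]
slv end -60 ok 0.0 0.0 [-0.71  1.15  0.58  2.11  0.65 -0.42]
slv abv -60 ok 0.0 0.0 [-0.76  0.94  0.31  2.07  0.6  -0.45]
slv end -40 ok 0.0 0.0 [-0.6   1.12  0.72  2.1   0.41 -0.29]
slv abv -40 ok 0.0 0.0 [-0.64  0.91  0.43  2.05  0.38 -0.31]
slv end -20 ok 0.0 0.0 [-0.48  1.11  0.81  2.1   0.16 -0.18]
slv abv -20 ok 0.0 0.0 [-0.5   0.88  0.51  2.03  0.15 -0.2 ]
slv end 0 ok 0.0 0.0 [-0.35  1.1   0.82  2.08 -0.09 -0.09]
slv abv 0 ok 0.0 0.0 [-0.37  0.87  0.52  2.   -0.1  -0.1 ]
slv end 20 ok 0.0 0.0 [-0.23  1.08  0.75  2.03 -0.35 -0.  ]
slv abv 20 ok 0.0 0.0 [-0.23  0.86  0.47  1.97 -0.35 -0.  ]
slv end 40 ok 0.0 0.0 [-0.12  1.07  0.62  1.97 -0.62  0.1 ]
slv abv 40 ok 0.0 0.0 [-0.1   0.86  0.36  1.93 -0.61  0.1 ]
slv end 60 ok 0.0 0.0 [-0.02  1.08  0.47  1.94 -0.89  0.23]
slv abv 60 ok 0.0 0.0 [ 0.    0.88  0.23  1.91 -0.87  0.25]
```

Run:
```python
from h import *
import json
s1=json.load(open("st_w1.json")); s2=json.load(open("st_w2.json"))
im=cv2.convertScaleAbs(cv2.imread("pics/w2.png"),alpha=2); k=3.5
t=np.radians(57);az=np.radians(-2)
d=np.array([np.sin(t)*np.cos(az),np.sin(t)*np.sin(az),-np.cos(t)]); E=np.array([.485,.180,.1545])
c=cv2.resize(im[30:200,180:370],None,fx=k,fy=k)
cv2.imwrite("pics/w2z.png",c)
c=cv2.resize(im[170:335,190:360],None,fx=k,fy=k)
for s in [0,.05,.1]: 
    p=wproj(E+s*d,s2)[0]; print(p); cv2.circle(c,tuple(((p-[190,170])*k).astype(int)),4,(0,0,255),-1)
cv2.imwrite("pics/w2y.png",c)
```

```text
[270.12827623 312.61223331]
[270.27913217 261.32603893]
[270.59841477 201.8969235 ]
```

View pics/w2z.png

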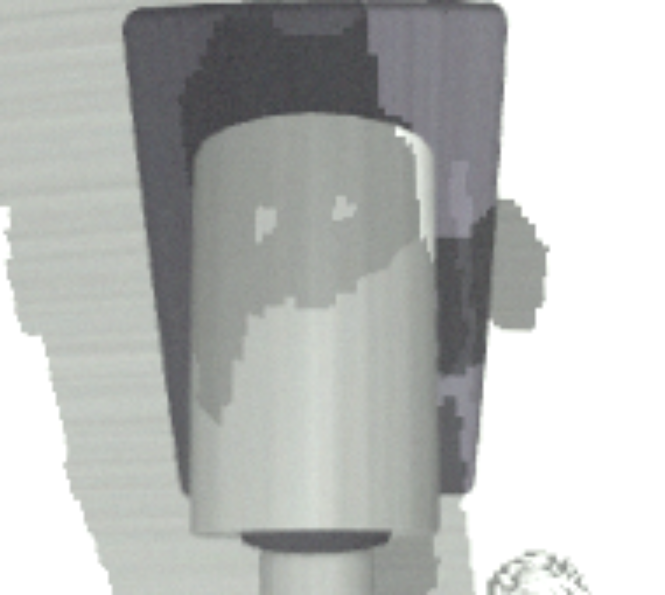

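View pics/w2y.png

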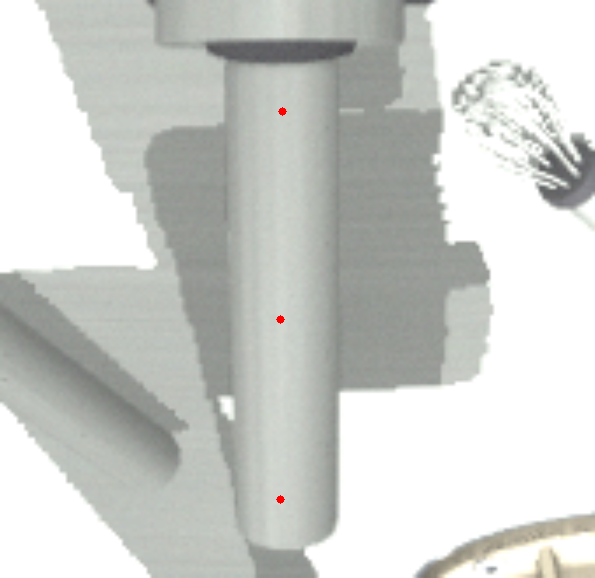

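Run:
```python
from kin import *
s2=json.load(open("st_w2.json"))
t=np.radians(57);az=np.radians(-2)
d=np.array([np.sin(t)*np.cos(az),np.sin(t)*np.sin(az),-np.cos(t)]); E=np.array([.485,.180,.1545])
a=tool(d,0).as_matrix()[:,2]; print(a)
f=lambda P:((wproj(P,s2)[0]-[190,170])*3.5).round(0)
print("end near/far",f(E-.013*a),f(E+.013*a),"collar",f(E+.118*d-.017*a),f(E+.118*d-.013*a))
G=E+.1*d; T=tool(d,0); p=G+.019*a; print(G,p)
plan(p-.04*a,T,3); plan(p,T,3,p-.04*a,T)
```

```text
[-0.54430726  0.01900763 -0.83867057]
end near/far [279. 528.] [281. 473.] collar [281.  45.] [281.  41.]
[0.56881597 0.17707308 0.1000361 ] [0.55847413 0.17743423 0.08410136]
max 0.5 res [-0.0001  0.0001 -0.0001] rotres 0.12
[-0.02, 0.0, 0.03, -0.05, 0.0, 0.49]
[-0.02, 0.0, 0.03, -0.04, 0.01, 0.49]
[-0.02, 0.0, 0.03, -0.05, -0.0, 0.5]
max 0.27 res [-0. -0. -0.] rotres 0.0
[0.0, 0.0, 0.0, -0.0, -0.0, 0.27]
[0.0, 0.0, 0.0, -0.0, -0.0, 0.26]
[0.0, 0.0, 0.0, -0.0, -0.0, 0.27]
```

```bash
python3 -m inch '[[0,0,0,-0.05,0.03,0.5,0],[0,0,0,-0.05,0.03,0.5,0],[0,0,0,-0.05,0.03,0.5,0],[0,0,0,0,0,0.27,0],[0,0,0,0,0,0.27,0],[0,0,0,0,0,0.27,0],[0,0,0,0,0,0,0],[0,0,0,0,0,0,0]]'
python3 - <<'E'
from kin import *
st=env.get_state(); print(st['clock'],st['joint_pos'].round(3))
t=np.radians(57);az=np.radians(-2)
d=np.array([np.sin(t)*np.cos(az),np.sin(t)*np.sin(az),-np.cos(t)])
T=tool(d,0); plan([.5547,.1776,.0866],T,1)
im=env.read_camera("wrist"); cv2.imwrite("pics/w3.png",im[:,:,::-1])
E
```

```text
clock: 4.95
tcp_pos: [0.557, 0.1775, 0.0961]
orientation: [-0.186, -0.672, 0.69, 0.196]
wrist_force: [-0.2, -0.7, 0.4]
finger_gap: 0.0853
4.95 [ 0.127  0.875  0.515  1.751  0.086 -3.012]
max 0.21 res [-0.0001  0.0001 -0.0002] rotres 0.05
[-0.21, 0.01, 0.07, 0.0, -0.06, 0.19]
```

View pics/w3.png

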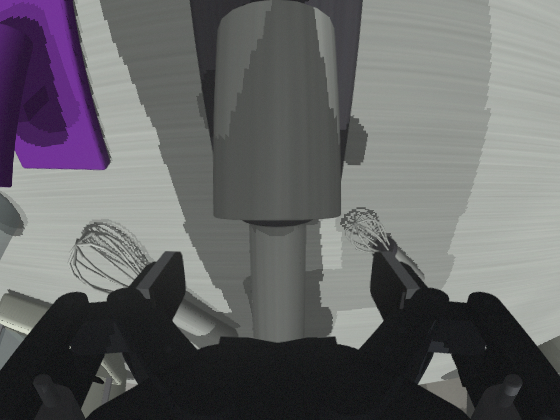

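The handle is centred between the open pads (column 278) and the pot rim is at row 218, clear of them. I'll go the last bit and close.

```bash
python3 -m inch '[[-0.21,0,0.07,0,-0.06,0.19,0],[0,0,0,0,0,0,0.5],[0,0,0,0,0,0,0.7],[0,0,0,0,0,0,1],[0,0,0,0,0,0,1],[0,0,0,0,0,0,1]]' 50
python3 - <<'E'
from kin import *
st=env.get_state(); print(st['clock'],st['joint_pos'].round(3),st['ft_torque'].round(2))
im=env.read_camera("wrist"); cv2.imwrite("pics/w4.png",im[:,:,::-1])
E
```

```text
clock: 5.6
tcp_pos: [0.556, 0.1776, 0.0863]
orientation: [-0.196, -0.666, 0.69, 0.204]
wrist_force: [-0.3, 0.8, 1.0]
finger_gap: 0.0243
5.6 [ 0.125  0.907  0.537  1.769  0.089 -3.006] [-0.03 -0.52  0.03]
```

View pics/w4.png

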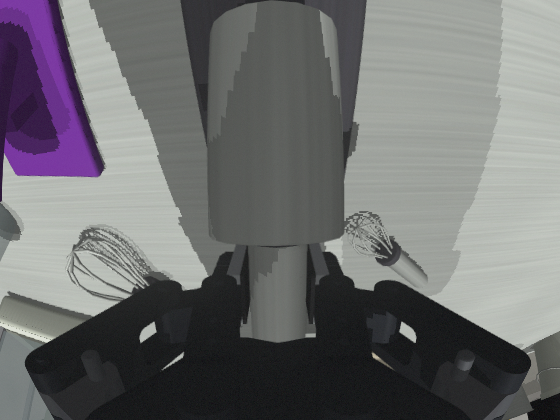

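```bash
python3 -m inch '[[0,0,0,0,0.2,-0.04,1],[0,0,0,0,0.3,-0.06,1],[0,0,0,0,0.3,-0.06,1],[0,0,0,0,0.3,-0.06,1]]'
python3 -m inch '[[0,0,0,0,0.4,-0.08,1],[0,0,0,0,0.4,-0.08,1],[0,0,0,0,0.4,-0.08,1],[0,0,0,0,0,0,1]]'
python3 - <<'E'
from kin import *
st=env.get_state(); print(st['clock'],st['joint_pos'].round(3),st['ft_torque'].round(2),st['wrist_force'])
im=env.read_camera("wrist"); cv2.imwrite("pics/w5.png",im[:,:,::-1])
E
```

```text
clock: 6.05
tcp_pos: [0.5146, 0.1791, 0.1259]
orientation: [-0.196, -0.666, 0.69, 0.205]
wrist_force: [0.7, 0.7, -0.3]
finger_gap: 0.0246
clock: 6.45
tcp_pos: [0.4705, 0.1809, 0.1706]
orientation: [-0.196, -0.666, 0.69, 0.204]
wrist_force: [-0.0, 0.5, -1.4]
finger_gap: 0.0247
6.45 [ 0.147  0.678  0.309  1.768  0.1   -2.989] [-0.02 -0.62  0.  ] [-0.03322169  0.48653967 -1.41875436]
```

View pics/w5.png

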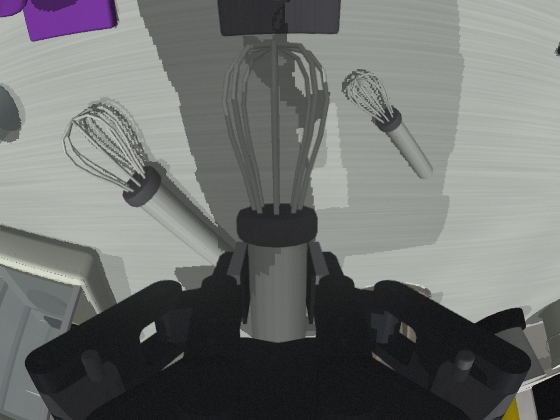

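Run:
```python
from kin import *
st=env.get_state(); T=rot(st)
f=lambda v:wproj(st['tcp_pos']+T.apply(v),st)[0].round(1)
for o in [-.005,0,.005]:
    print(o,"collar near edge",f([0,-.018-o,-.019-.017]),"collar far edge",f([0,-.030-o,-.019-.017]),"tip",f([0,-.1-o,-.019]),"maxdia",f([.022,-.075-o,-.019]),f([-.022,-.075-o,-.019]))
for tilt in [-6,6]:
    t=np.radians(tilt); g=np.array([0,0,-.019]); w=np.array([0,-np.cos(t),np.sin(t)]); n=np.array([0,-np.sin(t),-np.cos(t)])
    print(tilt,f(g+.018*w+.017*n),f(g+.03*w+.017*n),f(g+.1*w))
```

```text
-0.005 collar near edge [278.4 263.5] collar far edge [278.4 232.7] tip [278.3  40.8] maxdia [335.9 105.3] [220.8 105.3]
0 collar near edge [278.4 250.9] collar far edge [278.5 219.2] tip [278.3  28.6] maxdia [336.   92.5] [220.7  92.5]
0.005 collar near edge [278.4 238. ] collar far edge [278.5 205.3] tip [278.3  16.7] maxdia [336.   79.8] [220.7  79.7]
-6 [278.4 257.7] [278.5 227.3] [278.4  22.2]
6 [278.4 244.6] [278.4 212.1] [278.3  36.6]
```

Run:
```python
from kin import *
st=env.get_state(); T=rot(st); g=st['tcp_pos']+T.apply([0,0,-.019])
json.dump({k:np.array(v).tolist() for k,v in st.items()},open("st_w5.json","w"))
for n in C:
    im=env.read_camera(n); cv2.imwrite(f"pics/{n}5.png",im[:,:,::-1])
    im=cv2.convertScaleAbs(np.ascontiguousarray(im[:,:,::-1]),alpha=1.6); k=5
    x0,y0=(proj(n,[g])[0]-[75,55]).astype(int); c=cv2.resize(im[y0:y0+110,x0:x0+150],None,fx=k,fy=k,interpolation=cv2.INTER_CUBIC)
    for t,col in [(0,(0,0,255)),(8,(0,255,0))]:
        a=np.radians(t); w=np.array([0,-np.cos(a),np.sin(a)])
        for s in [-.1,.018,.1]:
            p=proj(n,[g+T.apply(w*s)])[0]; print(n,t,s,p.round(1)); cv2.circle(c,tuple(((p-[x0,y0]+.5)*k).astype(int)),3,col,-1)
    cv2.imwrite(f"pics/t5_{n}.png",c)
```

```text
scene 0 -0.1 [343.7 140.3]
scene 0 0.018 [341.1 181.3]
scene 0 0.1 [339.2 210.5]
scene 8 -0.1 [344.1 139. ]
scene 8 0.018 [341.  181.4]
scene 8 0.1 [338.9 210.9]
side 0 -0.1 [178.4 167.2]
side 0 0.018 [214.5 177.4]
side 0 0.1 [236.6 183.6]
side 8 -0.1 [180.8 162.5]
side 8 0.018 [214.1 178.1]
side 8 0.1 [234.3 187.6]
```

View pics/t5_side.png

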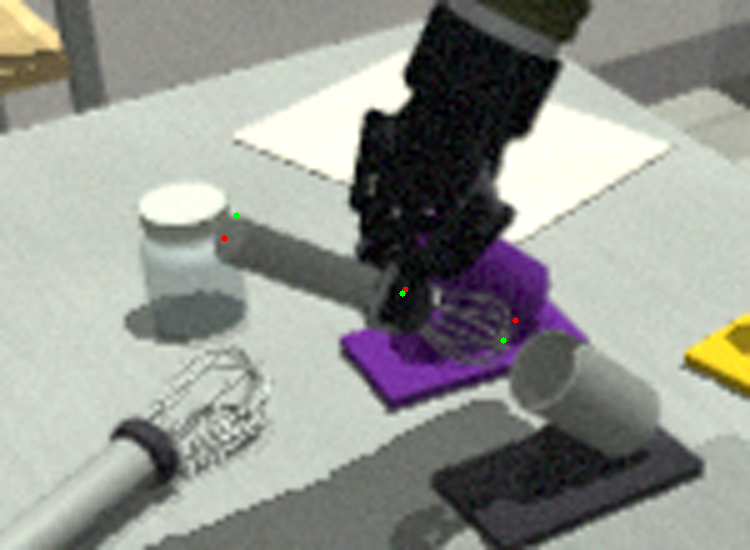

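View pics/t5_scene.png

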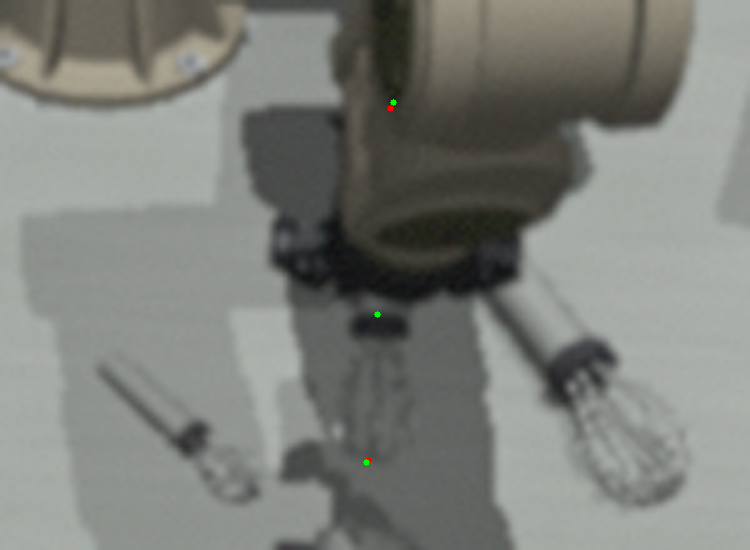

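Run:
```python
from kin import *
st=env.get_state(); p0=st['tcp_pos']+rot(st).apply([0,.06,-.09]); print(p0)
T=frame([-1,0,0],[0,0,-1])
print(ik(np.array([.45,.03,.34]),T,[0.1,.2,.1,1.5,0,-1.5]))
plan([.45,.03,.34],T,12,p0,rot(st))
```

```text
[0.47054337 0.18042881 0.27576315]
(array([-1.11763591e-01,  6.11313740e-02, -1.23717056e-03,  1.50842778e+00,
       -8.32876163e-13, -1.68255992e+00]), np.float64(1.2303392761481314e-13), np.float64(2.3452975607385906e-10))
max 0.89 res [-0.0003  0.0002 -0.0001] rotres 0.3
[0.27, -0.26, 0.89, 0.25, 0.08, -0.08]
[0.27, -0.26, 0.89, 0.26, 0.04, -0.09]
[0.27, -0.26, 0.89, 0.26, 0.01, -0.1]
[0.27, -0.26, 0.89, 0.25, -0.03, -0.11]
[0.27, -0.26, 0.89, 0.24, -0.06, -0.11]
[0.27, -0.26, 0.89, 0.23, -0.09, -0.12]
[0.27, -0.26, 0.89, 0.21, -0.13, -0.12]
[0.27, -0.26, 0.89, 0.19, -0.15, -0.13]
[0.27, -0.26, 0.89, 0.16, -0.18, -0.13]
[0.27, -0.26, 0.89, 0.13, -0.21, -0.12]
[0.27, -0.26, 0.89, 0.1, -0.22, -0.12]
[0.27, -0.26, 0.89, 0.08, -0.24, -0.11]
```

```bash
python3 -m inch '[[0,0,0,0,0.2,-0.3,1],[0,0,0,0,0.3,-0.5,1],[0,0,0,0,0.4,-0.6,1],[0,0,0,0,0.3,-0.4,1]]' 60
python3 -m inch '[[0.27,-0.26,0.89,0.25,0.08,-0.08,1],[0.27,-0.26,0.89,0.26,0.04,-0.09,1],[0.27,-0.26,0.89,0.26,0.01,-0.1,1],[0.27,-0.26,0.89,0.25,-0.03,-0.11,1],[0.27,-0.26,0.89,0.24,-0.06,-0.11,1],[0.27,-0.26,0.89,0.23,-0.09,-0.12,1],[0.27,-0.26,0.89,0.21,-0.13,-0.12,1],[0.27,-0.26,0.89,0.19,-0.15,-0.13,1],[0.27,-0.26,0.89,0.16,-0.18,-0.13,1],[0.27,-0.26,0.89,0.13,-0.21,-0.12,1],[0.27,-0.26,0.89,0.1,-0.22,-0.12,1],[0.27,-0.26,0.89,0.08,-0.24,-0.11,1]]'
python3 -m inch '[[0,0,0,0,0,0,1],[0,0,0,0,0,0,1]]'
python3 - <<'E'
from kin import *
st=env.get_state(); print(st['clock'],st['joint_pos'].round(3),st['ft_torque'].round(2),st['qvel'].round(3))
json.dump({k:np.array(v).tolist() for k,v in st.items()},open("st_w6.json","w"))
im=env.read_camera("wrist"); cv2.imwrite("pics/w6.png",im[:,:,::-1])
E
```

```text
clock: 7.0
tcp_pos: [0.4709, 0.1803, 0.2768]
orientation: [-0.196, -0.666, 0.69, 0.205]
wrist_force: [0.2, -0.1, -1.8]
finger_gap: 0.0238
clock: 8.2
tcp_pos: [0.4497, 0.0293, 0.3397]
orientation: [-0.003, 0.004, 1.0, -0.0]
wrist_force: [0.5, 0.3, -1.7]
finger_gap: 0.0241
clock: 8.4
tcp_pos: [0.4496, 0.0304, 0.3398]
orientation: [-0.003, -0.0, 1.0, 0.001]
wrist_force: [0.6, -0.1, -2.1]
finger_gap: 0.0239
8.4 [-1.120e-01  6.600e-02  4.000e-03  1.515e+00  1.000e-03 -1.683e+00] [ 0.02  0.   -0.05] [ 0.005  0.021  0.002  0.    -0.001  0.002]
```

View pics/w6.png

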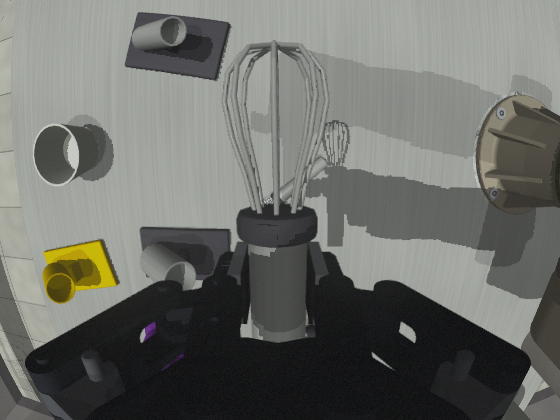

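Run:
```python
import cv2,numpy as np
im=cv2.convertScaleAbs(cv2.imread("pics/w6.png"),alpha=1.4)
cv2.imwrite("pics/w6z.png",cv2.resize(im[0:90,115:240],None,fx=6,fy=6,interpolation=cv2.INTER_CUBIC))
```

```text
(no output)
```

View pics/w6z.png

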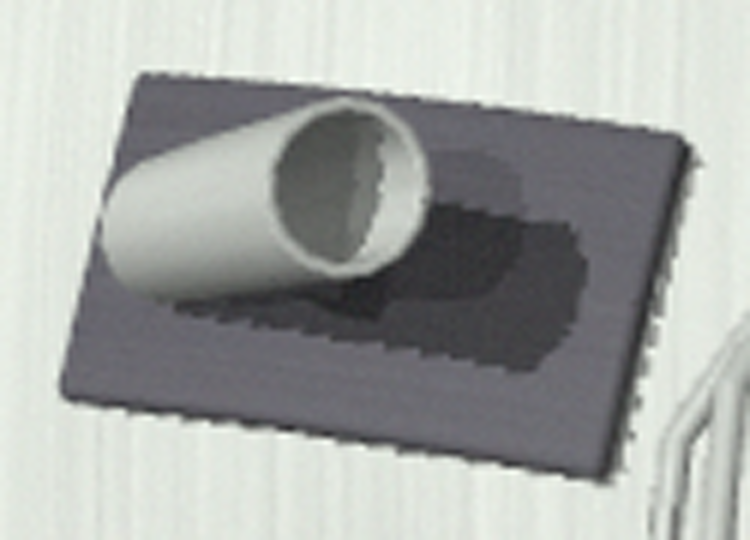

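Run:
```python
from kin import *
s6=json.load(open("st_w6.json")); s1=json.load(open("st_w1.json"))
Z=lambda X,Y:np.array([115+(X+.5)/6-.5,(Y+.5)/6-.5])
A=[wonz(Z(*c),s6,.012) for c in [(140,73),(688,137),(603,475),(63,395)]]
for a in A: print(a.round(4))
print([round(np.linalg.norm(A[i]-A[(i+1)%4]),4) for i in range(4)],"centre",np.mean(A,0).round(4))
v=A[0]-A[1]+A[3]-A[2]; print("yaw",np.degrees(np.arctan2(v[1],v[0])))
m6=wray(Z(350,188),s6); m1=wray((413.2-.4,40-.4),s1)
D_=lambda X,Y:np.array([190+(X+.5)/4.2-.5,160+(Y+.5)/4.2-.5])
print(ix(m6,m1),ix(m6,ray("side",D_(513,390))),ix(m6,m1,ray("side",D_(513,390))))
c=np.mean(A,0); yaw=np.arctan2(v[1],v[0])
# constrain to stand plane y_s=0
n=np.array([-np.sin(yaw),np.cos(yaw),0]);o,d=m6; P=o+d*((c-o)@n)/(d@n); print("mouth by plane",P.round(4), "in stand", ((P-c)@[np.cos(yaw),np.sin(yaw),0]).round(4))
o,d=m1; P=o+d*((c-o)@n)/(d@n); print("mouth by plane w1",P.round(4))
```

```text
[ 0.6621 -0.2152  0.012 ]
[ 0.5172 -0.1812  0.012 ]
[ 0.5373 -0.0957  0.012 ]
[ 0.6811 -0.129   0.012 ]
[np.float64(0.1488), np.float64(0.0878), np.float64(0.1476), np.float64(0.0883)] centre [ 0.5994 -0.1553  0.012 ]
yaw -13.127342009663945
(array([ 0.5733, -0.1478,  0.1038]), [np.float64(0.4), np.float64(0.4)]) (array([ 0.5759, -0.1505,  0.0936]), [np.float64(0.3), np.float64(0.3)]) (array([ 0.5756, -0.1512,  0.0947]), [np.float64(0.9), np.float64(1.1), np.float64(0.7)])
mouth by plane [ 0.5751 -0.1496  0.0972] in stand -0.025
mouth by plane w1 [ 0.5744 -0.1494  0.1008]
```

```bash
cat >> kin.py <<'E'
yw=np.radians(-13.1); zs=np.array([-np.cos(yw),-np.sin(yw),1])*np.sqrt(.5); M=np.array([.5753,-.150,.096])
def slv(h,tilt=5.,phi=0,M=M,zs=zs,o=0.):
    """TCP pose with whisk handle end at height h above the mouth along zs (negative inside)"""
    T=tool(zs,phi)*R.from_rotvec([np.radians(tilt),0,0])
    g=M+(h+.1+o)*zs; return g+.019*T.as_matrix()[:,2],T
E
python3 - <<'E'
from kin import *
p,T=slv(.045); print(p,T.as_matrix().round(2).tolist()); print(ik(p,T,[-.3,.6,.4,1.9,0,-.1]))
p2,T2=slv(-.08); print(ik(p2,T2,[-.3,.6,.4,1.9,0,-.1]))
plan(p,T,12)
E
```

```text
[ 0.4612617  -0.12346246  0.18631752] [[0.23, 0.63, -0.75], [0.97, -0.15, 0.17], [0.0, -0.77, -0.64]]
(array([-0.36418338,  0.89875652,  0.55443806,  2.09460166, -0.10370179,
       -0.0874408 ]), np.float64(7.775077033299116e-14), np.float64(1.0042824532870437e-10))
(array([-0.34908464,  1.21925691,  1.01136742,  2.23198882, -0.09217492,
       -0.07764171]), np.float64(4.4922721150417216e-11), np.float64(3.741789546555639e-08))
max 1.0 res [-0.      0.0002 -0.    ] rotres 0.38
[0.37, 0.46, 1.0, -0.02, -0.26, 0.25]
[0.37, 0.46, 1.0, -0.07, -0.24, 0.26]
[0.37, 0.46, 1.0, -0.12, -0.21, 0.27]
[0.37, 0.46, 1.0, -0.17, -0.17, 0.27]
[0.37, 0.46, 1.0, -0.2, -0.14, 0.27]
[0.37, 0.46, 1.0, -0.24, -0.09, 0.26]
[0.37, 0.46, 1.0, -0.26, -0.04, 0.25]
[0.37, 0.46, 1.0, -0.28, 0.01, 0.23]
[0.37, 0.46, 1.0, -0.29, 0.06, 0.21]
[0.37, 0.46, 1.0, -0.29, 0.11, 0.19]
[0.37, 0.46, 1.0, -0.28, 0.16, 0.16]
[0.37, 0.46, 1.0, -0.27, 0.2, 0.13]
```

Run:
```python
from kin import *
p,T=slv(.045); plan(p,T,15)
```

```text
max 0.8 res [ 0.0001 -0.      0.0002] rotres 0.33
[0.29, 0.37, 0.8, -0.02, -0.21, 0.2]
[0.29, 0.37, 0.8, -0.05, -0.19, 0.21]
[0.29, 0.37, 0.8, -0.08, -0.18, 0.21]
[0.29, 0.37, 0.8, -0.11, -0.16, 0.22]
[0.29, 0.37, 0.8, -0.14, -0.13, 0.22]
[0.29, 0.37, 0.8, -0.16, -0.11, 0.21]
[0.29, 0.37, 0.8, -0.19, -0.08, 0.21]
[0.29, 0.37, 0.8, -0.2, -0.05, 0.2]
[0.29, 0.37, 0.8, -0.22, -0.02, 0.19]
[0.29, 0.37, 0.8, -0.23, 0.01, 0.18]
[0.29, 0.37, 0.8, -0.23, 0.04, 0.17]
[0.29, 0.37, 0.8, -0.23, 0.08, 0.15]
[0.29, 0.37, 0.8, -0.23, 0.11, 0.14]
[0.29, 0.37, 0.8, -0.23, 0.14, 0.12]
[0.29, 0.37, 0.8, -0.21, 0.17, 0.09]
```

```bash
python3 -m inch '[[0.29,0.37,0.8,-0.02,-0.21,0.2,1],[0.29,0.37,0.8,-0.05,-0.19,0.21,1],[0.29,0.37,0.8,-0.08,-0.18,0.21,1],[0.29,0.37,0.8,-0.11,-0.16,0.22,1],[0.29,0.37,0.8,-0.14,-0.13,0.22,1],[0.29,0.37,0.8,-0.16,-0.11,0.21,1],[0.29,0.37,0.8,-0.19,-0.08,0.21,1],[0.29,0.37,0.8,-0.2,-0.05,0.2,1],[0.29,0.37,0.8,-0.22,-0.02,0.19,1],[0.29,0.37,0.8,-0.23,0.01,0.18,1],[0.29,0.37,0.8,-0.23,0.04,0.17,1]]'
python3 -m inch '[[0.29,0.37,0.8,-0.23,0.08,0.15,1],[0.29,0.37,0.8,-0.23,0.11,0.14,1],[0.29,0.37,0.8,-0.23,0.14,0.12,1],[0.29,0.37,0.8,-0.21,0.17,0.09,1],[0,0,0,0,0,0,1],[0,0,0,0,0,0,1]]'
cat > look.py <<'E'
from kin import *
import sys
tag=sys.argv[1]; tilt=float(sys.argv[2]) if len(sys.argv)>2 else 5
st=env.get_state(); T=rot(st); g=st['tcp_pos']+T.apply([0,0,-.019])
print(st['clock'],st['joint_pos'].round(3),st['wrist_force'].round(2),st['ft_torque'].round(2))
json.dump({k:np.array(v).tolist() for k,v in st.items()},open(f"st_{tag}.json","w"))
a=np.radians(tilt); w=T.apply([0,-np.cos(a),np.sin(a)])
print("w",w.round(3),"zs",zs.round(3),"handle end rel mouth",(g-.1*w-M).round(4))
def ring(c,z,r):
    u=np.cross(z,[0,0,1]);u/=np.linalg.norm(u);v=np.cross(z,u)
    return [c+r*(np.cos(t)*u+np.sin(t)*v) for t in np.linspace(0,2*np.pi,40)]
cs=[]
for n in C:
    im=env.read_camera(n); cv2.imwrite(f"pics/{n}_{tag}.png",im[:,:,::-1])
    im=cv2.convertScaleAbs(np.ascontiguousarray(im[:,:,::-1]),alpha=1.6); k=5
    x0,y0=(proj(n,[M+.02*zs])[0]-[60,55]).astype(int); c=cv2.resize(im[y0:y0+110,x0:x0+120],None,fx=k,fy=k,interpolation=cv2.INTER_CUBIC)
    raw=c.copy()
    f=lambda P:((proj(n,P)-[x0,y0]+.5)*k).astype(np.int32)
    cv2.polylines(c,[f(ring(M,zs,.0195))],True,(0,255,0),1); cv2.polylines(c,[f(ring(M-.07*zs,zs,.0195))],True,(0,255,0),1)
    cv2.polylines(c,[f(ring(g-.1*w,w,.013))],True,(0,0,255),1)
    cv2.polylines(c,[f(ring(g-.04*w,w,.013))],True,(0,0,255),1)
    cs.append(np.vstack([raw,c]))
cv2.imwrite(f"pics/look_{tag}.png",cv2.resize(np.hstack(cs),(654,600)))
cv2.imwrite(f"pics/lookside_{tag}.png",cs[1][:550])
cv2.imwrite(f"pics/lookscene_{tag}.png",cs[0][:550])
E
python3 look.py pre
```

```text
clock: 9.55
tcp_pos: [0.4586, -0.0828, 0.2258]
orientation: [-0.265, 0.564, 0.754, -0.206]
wrist_force: [-0.5, -0.1, -1.0]
finger_gap: 0.024
clock: 10.15
tcp_pos: [0.4614, -0.124, 0.1855]
orientation: [-0.333, 0.711, 0.563, -0.259]
wrist_force: [0.6, -0.5, -3.0]
finger_gap: 0.024
10.15 [-0.368  0.899  0.554  2.093 -0.099 -0.091] [ 0.61 -0.45 -3.  ] [-0.22 -0.88 -0.04]
w [-0.69   0.16   0.706] zs [-0.689  0.16   0.707] handle end rel mouth [-0.0308  0.0065  0.0311]
```

View pics/look_pre.png

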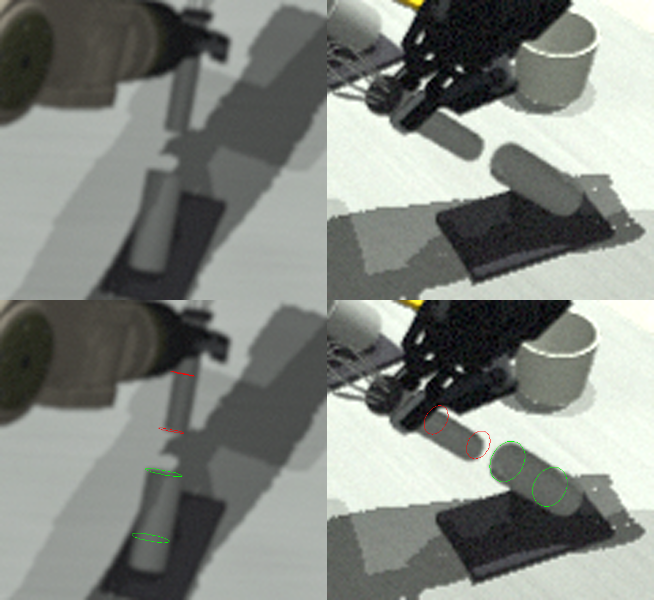

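Run:
```python
import cv2,numpy as np
for n,(x0,y0,x1,y1) in [("side",(285,195,385,290)),("scene",(190,160,280,260))]:
    im=cv2.imread(f"pics/{n}_pre.png")[y0:y1,x0:x1]
    im=np.clip((im.astype(float)/255)**.6*1.5*255-30,0,255).astype(np.uint8)
    cv2.imwrite(f"pics/z_{n}.png",cv2.resize(im,None,fx=6,fy=6,interpolation=cv2.INTER_CUBIC))
```

```text
(no output)
```

View pics/z_side.png

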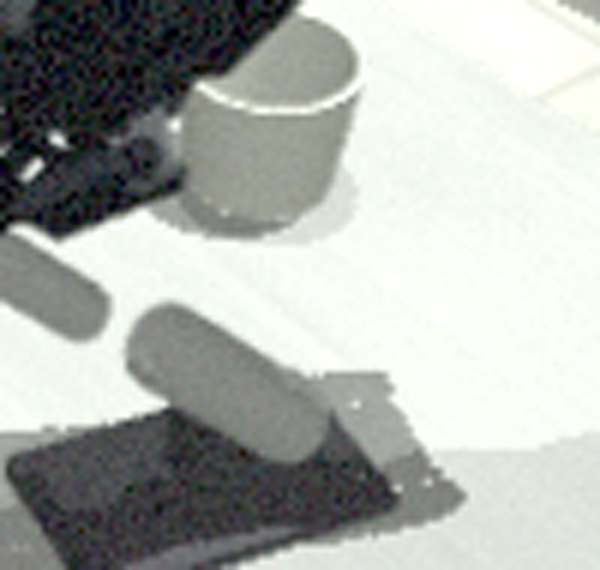

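View pics/z_scene.png

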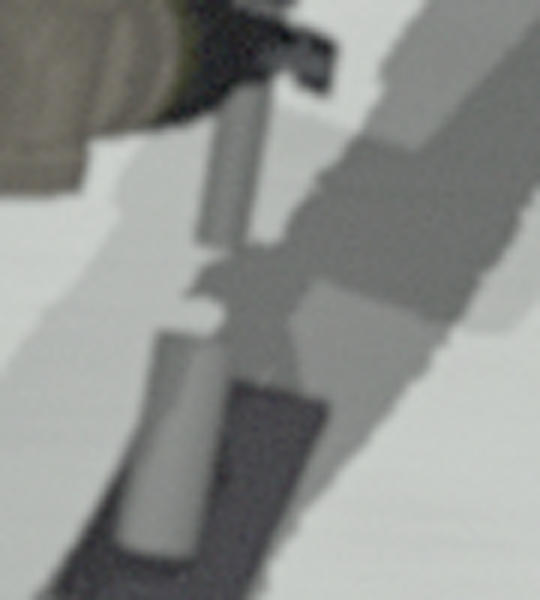

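Run:
```python
from kin import *
sd=lambda X,Y:np.array([285+X/6,195+Y/6]); sc=lambda X,Y:np.array([190+X/6,160+Y/6])
Mo={"side":sd(155,338),"scene":sc(193,338)}; Eo={"side":sd(88,312),"scene":sc(220,246)}
for n in C: print(n,"mouth obs-model",(Mo[n]-proj(n,[M])[0]).round(1))
f=lambda r:np.concatenate([(proj(n,[M+r])[0]-proj(n,[M])[0])-(Eo[n]-Mo[n]) for n in C])
s=least_squares(f,.045*zs); r=s.x; print("res",f(r).round(2),"r",r.round(4),"axial",(r@zs).round(4))
st=json.load(open("st_pre.json"));q=st['orientation'];T=R.from_quat([q[1],q[2],q[3],q[0]])
perp=r-(r@zs)*zs; print("perp in tool",(1000*T.inv().apply(perp)).round(1),"world",(perp*1000).round(1))
g=np.array(st['tcp_pos'])+T.apply([0,0,-.019])
for n in C:
    for t in [0,5,10]:
        a=np.radians(t);w=T.apply([0,-np.cos(a),np.sin(a)]); print(n,t,"E obs-model",(Eo[n]-proj(n,[g-.1*w])[0]).round(1))
```

```text
scene mouth obs-model [0.6 0.6]
side mouth obs-model [-0.8 -0.3]
res [-0.78  0.5  -0.71 -0.34] r [-0.0331  0.0082  0.0266] axial 0.0429
perp in tool [0.5 0.5 5.3] world [-3.5  1.4 -3.7]
scene 0 E obs-model [1.2 0.8]
scene 5 E obs-model [2.3 0.6]
scene 10 E obs-model [3.3 0.7]
side 0 E obs-model [ 1.2 -1.1]
side 5 E obs-model [-1.4  1.4]
side 10 E obs-model [-3.7  4. ]
```

Run:
```python
from kin import *
p,T=slv(.008,2.3); print(p); plan(p,T,4)
```

```text
[ 0.48731986 -0.12952638  0.1594825 ]
max 0.2 res [-0.0001 -0.0002  0.    ] rotres 0.13
[-0.08, -0.01, 0.0, -0.0, 0.19, -0.01]
[-0.08, -0.01, 0.0, -0.0, 0.19, -0.01]
[-0.08, -0.01, 0.0, -0.0, 0.2, -0.01]
[-0.08, -0.01, 0.0, -0.01, 0.19, 0.0]
```

```bash
python3 -m inch '[[-0.08,0,0,0,0.19,-0.01,1],[-0.08,0,0,0,0.19,-0.01,1],[-0.08,0,0,0,0.2,-0.01,1],[-0.08,0,0,0,0.19,0,1],[0,0,0,0,0,0,1],[0,0,0,0,0,0,1]]'
python3 look.py p2 2.3
python3 - <<'E'
import cv2,numpy as np
o=[]
for n,(x0,y0,x1,y1) in [("side",(285,195,385,290)),("scene",(185,160,285,255))]:
    im=cv2.imread(f"pics/{n}_p2.png")[y0:y1,x0:x1]
    im=np.clip((im.astype(float)/255)**.6*1.5*255-30,0,255).astype(np.uint8)
    o.append(cv2.resize(im,None,fx=4,fy=4,interpolation=cv2.INTER_CUBIC))
cv2.imwrite("pics/z_p2.png",np.hstack(o))
E
```

```text
clock: 10.85
tcp_pos: [0.4869, -0.1299, 0.1593]
orientation: [-0.316, 0.719, 0.568, -0.247]
wrist_force: [-0.8, -0.3, -1.2]
finger_gap: 0.0241
10.85 [-0.364  0.936  0.602  2.058 -0.093 -0.091] [-0.82 -0.26 -1.23] [-0.23 -0.91 -0.02]
w [-0.689  0.162  0.707] zs [-0.689  0.16   0.707] handle end rel mouth [-0.0059  0.0006  0.0055]
```

View pics/z_p2.png

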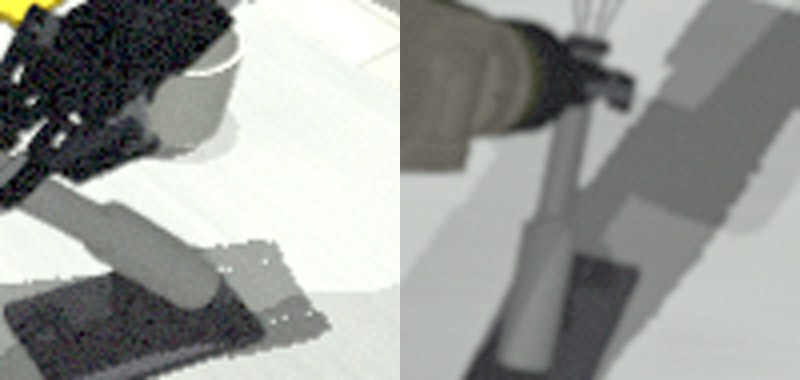

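Run:
```python
import cv2,numpy as np
o=[]
for n,(x0,y0,x1,y1) in [("side",(290,230,350,280)),("scene",(205,185,245,255))]:
    im=cv2.imread(f"pics/{n}_p2.png")[y0:y1,x0:x1]
    im=np.clip((im.astype(float)/255)**.6*1.6*255-60,0,255).astype(np.uint8)
    o.append(cv2.resize(im,None,fx=8,fy=8,interpolation=cv2.INTER_CUBIC))
h=max(i.shape[0] for i in o)
cv2.imwrite("pics/zz_p2.png",np.hstack([cv2.copyMakeBorder(i,0,h-i.shape[0],0,0,cv2.BORDER_CONSTANT) for i in o]))
```

View pics/zz_p2.png

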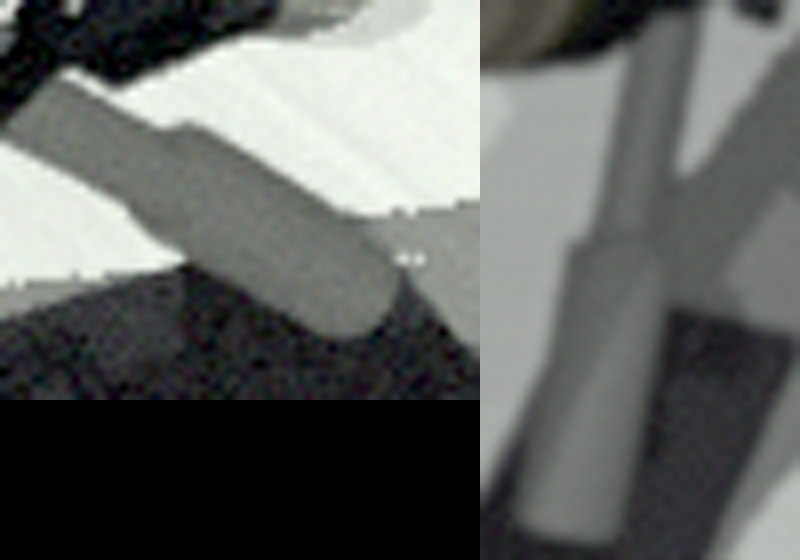

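Run:
```python
from kin import *
st=json.load(open("st_p2.json"));q=st['orientation'];T=R.from_quat([q[1],q[2],q[3],q[0]])
X,Y,Zt=T.as_matrix().T
P=M+.003*zs
def nrm(n):
    a=proj(n,[P,P+.05*zs]); t=(a[0]-a[1]);t/=np.linalg.norm(t); return np.array([-t[1],t[0]]) # t pointing down the tube; n = t rotated +90 (image)
rows=[]
for n in ["side","scene"]:
    m=nrm(n); rows.append([(proj(n,[P+.01*v])[0]-proj(n,[P])[0])@m/10 for v in (X,Zt)]); print(n,m,rows[-1])
# side: offset toward image down-left: m·; scene: offset to right
ms=nrm("side"); mc=nrm("scene")
b=[.6*np.sign(ms[1]), 1.6*np.sign(mc[0])]
print(np.linalg.solve(rows,b),"mm in tool x,z")
```

```text
side [-0.51073347  0.8597391 ] [np.float64(-0.11951584881781267), np.float64(0.3854607817522107)]
scene [-0.98110053 -0.19349869] [np.float64(-0.3371212657632837), np.float64(-0.1156740633059545)]
[3.80695235 2.73696104] mm in tool x,z
```

```bash
python3 -m inch '[[0,0,0,-0.07,0,-0.05,1],[0,0,0,0,0,0,1],[0,0,0,0,0.1,0,1],[0,0,0,0,0.08,0,1],[0,0,0,0,0,0,1]]'
python3 look.py p3 2.3
python3 - <<'E'
import cv2,numpy as np
o=[]
for n,(x0,y0,x1,y1) in [("side",(290,230,350,280)),("scene",(205,185,245,255))]:
    im=cv2.imread(f"pics/{n}_p3.png")[y0:y1,x0:x1]
    im=np.clip((im.astype(float)/255)**.6*1.6*255-60,0,255).astype(np.uint8)
    o.append(cv2.resize(im,None,fx=8,fy=8,interpolation=cv2.INTER_CUBIC))
h=max(i.shape[0] for i in o)
cv2.imwrite("pics/zz_p3.png",np.hstack([cv2.copyMakeBorder(i,0,h-i.shape[0],0,0,cv2.BORDER_CONSTANT) for i in o]))
E
```

```text
clock: 11.45
tcp_pos: [0.4942, -0.135, 0.1536]
orientation: [-0.316, 0.719, 0.568, -0.247]
wrist_force: [-0.3, 0.3, -1.6]
finger_gap: 0.024
11.45 [-0.368  0.961  0.638  2.069 -0.095 -0.093] [-0.29  0.29 -1.63] [ 0.02 -0.91 -0.08]
w [-0.689  0.162  0.706] zs [-0.689  0.16   0.707] handle end rel mouth [ 0.0014 -0.0045 -0.0001]
```

View pics/zz_p3.png

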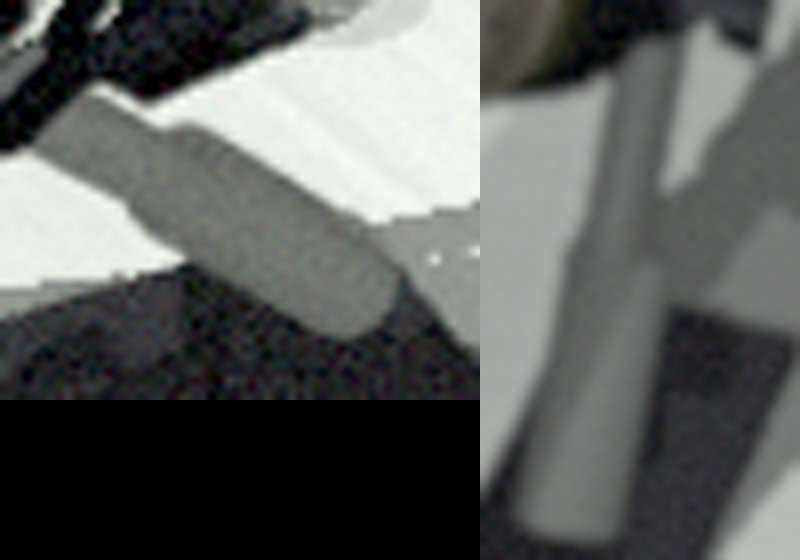

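```bash
cat > f.py <<'E'
from kin import *
st=env.get_state(); T=rot(st); w=T.apply([0,-np.cos(np.radians(2.3)),np.sin(np.radians(2.3))]); g=st['tcp_pos']+T.apply([0,0,-.019])
r=g-.1*w-M
print(round(st['clock'],2),"ax",(r@zs*1000).round(1),"F tool",T.inv().apply(st['wrist_force']).round(2),"Fz_s",(st['wrist_force']@zs).round(2),"M tool",T.inv().apply(st['ft_torque']).round(2),"gap",round(st['finger_gap'],4),"q",st['joint_pos'].round(2))
E
for i in 1; do python3 -m inch '[[0,0,0,0,0.06,0,1],[0,0,0,0,0.06,0,1],[0,0,0,0,0.06,0,1],[0,0,0,0,0,0,1]]' >/dev/null; python3 f.py; done
python3 -m inch '[[0,0,0,0,0.06,0,1],[0,0,0,0,0.06,0,1],[0,0,0,0,0.06,0,1],[0,0,0,0,0,0,1]]' >/dev/null; python3 f.py
```

```text
11.95 ax -10.6 F tool [2.02 1.48 1.15] Fz_s -1.44 M tool [-0.99  0.48 -0.21] gap 0.0242 q [-0.37  0.98  0.66  2.07 -0.09 -0.09]
12.35 ax -19.5 F tool [3.95 1.94 0.09] Fz_s -1.94 M tool [-1.03  0.62 -0.21] gap 0.0242 q [-0.37  1.    0.69  2.08 -0.09 -0.09]
```

```bash
python3 -m inch '[[0,0,0,0.03,0,-0.015,1],[0,0,0,0,0,0,1]]' >/dev/null; python3 f.py
python3 -m inch '[[0,0,0,0,0.06,0,1],[0,0,0,0,0.06,0,1],[0,0,0,0,0.06,0,1],[0,0,0,0,0,-0.01,1]]' >/dev/null; python3 f.py
```

```text
12.55 ax -19.0 F tool [-0.35  1.31  0.37] Fz_s -1.29 M tool [-0.87  0.   -0.04] gap 0.0239 q [-0.36  1.    0.69  2.08 -0.09 -0.09]
12.95 ax -28.5 F tool [-0.82  0.05  1.01] Fz_s -0.01 M tool [-0.92 -0.04  0.01] gap 0.0244 q [-0.36  1.02  0.72  2.09 -0.09 -0.09]
```

```bash
python3 -m inch '[[0,0,0,0,0.05,0,1],[0,0,0,0,0.05,0,1],[0,0,0,0,0.04,0,1],[0,0,0,0,0,-0.005,1]]' >/dev/null; python3 f.py
python3 -m inch '[[0,0,0,0,0.03,0,1],[0,0,0,0,0.03,0,1],[0,0,0,0,0,0,1]]' >/dev/null; python3 f.py
python3 -m inch '[[0,0,0,0,0.03,0,1],[0,0,0,0,0.03,0,1],[0,0,0,0,0,0,1]]' >/dev/null; python3 f.py
```

```text
13.35 ax -35.3 F tool [0.78 1.85 1.33] Fz_s -1.8 M tool [-0.88  0.01  0.03] gap 0.0243 q [-0.36  1.04  0.74  2.1  -0.09 -0.09]
13.65 ax -38.2 F tool [0.29 1.63 1.24] Fz_s -1.58 M tool [-0.86  0.   -0.03] gap 0.0241 q [-0.36  1.05  0.75  2.1  -0.09 -0.09]
13.95 ax -41.2 F tool [0.38 1.35 1.29] Fz_s -1.3 M tool [-0.88  0.03 -0.05] gap 0.0239 q [-0.36  1.05  0.76  2.1  -0.09 -0.09]
```

```bash
python3 -m inch '[[0,0,0,0,0.02,0,1],[0,0,0,0,0.02,0,1],[0,0,0,0,0.02,0,1]]' >/dev/null; python3 f.py
python3 -m inch '[[0,0,0,0,0.02,0,1],[0,0,0,0,0.02,0,1],[0,0,0,0,0.02,0,1]]' >/dev/null; python3 f.py
python3 -m inch '[[0,0,0,0,0.02,0,1],[0,0,0,0,0.02,0,1],[0,0,0,0,0.02,-0.01,1]]' >/dev/null; python3 f.py
```

```text
14.25 ax -44.0 F tool [0.21 1.51 1.45] Fz_s -1.46 M tool [-0.84  0.04 -0.01] gap 0.0241 q [-0.36  1.06  0.77  2.1  -0.09 -0.09]
14.55 ax -47.1 F tool [-0.47  1.6   0.98] Fz_s -1.56 M tool [-0.95  0.03  0.04] gap 0.0243 q [-0.36  1.07  0.79  2.11 -0.09 -0.09]
14.85 ax -50.1 F tool [-0.04  1.76  0.85] Fz_s -1.73 M tool [-0.92 -0.01  0.04] gap 0.0243 q [-0.36  1.08  0.8   2.11 -0.09 -0.09]
```

```bash
python3 -m inch '[[0,0,0,0,0.02,0,1],[0,0,0,0,0.02,0,1],[0,0,0,0,0.02,0,1]]' >/dev/null; python3 f.py
python3 -m inch '[[0,0,0,0,0.02,0,1],[0,0,0,0,0.02,0,1],[0,0,0,0,0.02,0,1]]' >/dev/null; python3 f.py
```

```text
15.15 ax -53.1 F tool [0.77 0.96 0.97] Fz_s -0.92 M tool [-0.87 -0.02 -0.05] gap 0.0238 q [-0.36  1.09  0.81  2.12 -0.09 -0.09]
15.45 ax -56.0 F tool [-0.26  0.07  1.75] Fz_s -0.0 M tool [-0.86  0.02  0.03] gap 0.0241 q [-0.36  1.09  0.82  2.12 -0.09 -0.09]
```

```bash
python3 -m inch '[[0,0,0,0,0.02,0,1]]' >/dev/null; python3 f.py
python3 -m inch '[[0,0,0,0,0.02,0,1]]' >/dev/null; python3 f.py
python3 -m inch '[[0,0,0,0,0.02,0,1]]' >/dev/null; python3 f.py
```

```text
15.55 ax -57.0 F tool [0.51 0.97 1.3 ] Fz_s -0.92 M tool [-0.84  0.04 -0.  ] gap 0.0239 q [-0.36  1.1   0.82  2.12 -0.09 -0.09]
15.65 ax -58.0 F tool [1.14 0.85 1.1 ] Fz_s -0.81 M tool [-0.9   0.08 -0.  ] gap 0.0241 q [-0.36  1.1   0.83  2.12 -0.09 -0.09]
15.75 ax -59.0 F tool [0.55 1.38 1.26] Fz_s -1.33 M tool [-0.88  0.07 -0.  ] gap 0.0241 q [-0.36  1.1   0.83  2.12 -0.09 -0.09]
```

```bash
for i in 1; do python3 -m inch '[[0,0,0,0,0.02,0,1],[0,0,0,0,0.02,-0.005,1]]' >/dev/null; python3 f.py; done
python3 -m inch '[[0,0,0,0,0.02,0,1],[0,0,0,0,0.02,0,1]]' >/dev/null; python3 f.py
python3 -m inch '[[0,0,0,0,0.02,0,1],[0,0,0,0,0.02,0,1]]' >/dev/null; python3 f.py
```

```text
15.95 ax -61.0 F tool [0.46 1.49 0.69] Fz_s -1.46 M tool [-0.86  0.08  0.04] gap 0.024 q [-0.36  1.11  0.84  2.13 -0.09 -0.09]
16.15 ax -63.0 F tool [0.95 0.24 0.54] Fz_s -0.22 M tool [-0.83  0.18 -0.04] gap 0.0243 q [-0.36  1.11  0.85  2.13 -0.09 -0.09]
16.35 ax -65.0 F tool [ 1.44 -0.54  0.07] Fz_s 0.54 M tool [-0.84  0.3   0.  ] gap 0.0239 q [-0.36  1.12  0.86  2.13 -0.09 -0.09]
```

```bash
python3 -m inch '[[0,0,0,0.015,0.01,0,1],[0,0,0,0,0,0,1]]' >/dev/null; python3 f.py
python3 -m inch '[[0,0,0,0,0.02,0,1]]' >/dev/null; python3 f.py
python3 -m inch '[[0,0,0,0,0.02,0,1]]' >/dev/null; python3 f.py
python3 -m inch '[[0,0,0,0,0.02,0,1]]' >/dev/null; python3 f.py
```

```text
16.55 ax -65.7 F tool [0.33 1.32 1.13] Fz_s -1.28 M tool [-0.93  0.09 -0.09] gap 0.0241 q [-0.36  1.12  0.86  2.13 -0.09 -0.09]
16.65 ax -66.5 F tool [0.23 1.33 0.65] Fz_s -1.3 M tool [-0.89  0.07  0.02] gap 0.024 q [-0.36  1.12  0.86  2.13 -0.09 -0.09]
16.75 ax -67.5 F tool [-0.13  1.04  0.57] Fz_s -1.02 M tool [-0.88  0.12 -0.02] gap 0.0237 q [-0.36  1.12  0.87  2.13 -0.09 -0.09]
16.85 ax -68.5 F tool [ 1.53 -2.45 -0.59] Fz_s 2.42 M tool [-0.34  0.15  0.01] gap 0.0241 q [-0.36  1.13  0.87  2.14 -0.09 -0.09]
```

The foot is felt at about −68.5 mm. I'll push it in 1 mm steps and watch the force.

```bash
python3 -m inch '[[0,0,0,0,0.02,0,1]]' >/dev/null; python3 f.py
python3 -m inch '[[0,0,0,0,0.02,0,1]]' >/dev/null; python3 f.py
python3 -m inch '[[0,0,0,0,0.02,0,1]]' >/dev/null; python3 f.py
python3 -m inch '[[0,0,0,0,0.02,0,1]]' >/dev/null; python3 f.py
```

```text
16.95 ax -68.6 F tool [-0.34 -4.66  0.26] Fz_s 4.67 M tool [0.32 0.1  0.04] gap 0.0242 q [-0.36  1.13  0.87  2.14 -0.09 -0.09]
17.05 ax -69.3 F tool [ 1.24 -5.74 -0.13] Fz_s 5.73 M tool [0.38 0.09 0.05] gap 0.024 q [-0.36  1.13  0.88  2.14 -0.09 -0.09]
17.15 ax -70.6 F tool [-0.03 -5.41 -0.97] Fz_s 5.36 M tool [0.41 0.09 0.08] gap 0.0242 q [-0.36  1.13  0.88  2.14 -0.09 -0.09]
17.25 ax -71.9 F tool [ 0.52 -5.36 -0.35] Fz_s 5.34 M tool [0.44 0.13 0.13] gap 0.0243 q [-0.36  1.14  0.89  2.14 -0.09 -0.08]
```

```bash
python3 -m inch '[[0,0,0,0,0.02,0,1]]' >/dev/null; python3 f.py
python3 -m inch '[[0,0,0,0,0.02,0,1]]' >/dev/null; python3 f.py
python3 -m inch '[[0,0,0,0,0.02,0,1]]' >/dev/null; python3 f.py
```

```text
17.35 ax -73.1 F tool [ 0.97 -6.56 -1.01] Fz_s 6.51 M tool [0.47 0.28 0.06] gap 0.0242 q [-0.36  1.14  0.89  2.14 -0.09 -0.08]
17.45 ax -74.2 F tool [ 2.37 -5.98 -0.85] Fz_s 5.93 M tool [0.56 0.29 0.08] gap 0.0242 q [-0.36  1.14  0.9   2.14 -0.09 -0.08]
17.55 ax -75.2 F tool [ 1.7  -5.79 -1.75] Fz_s 5.71 M tool [0.52 0.31 0.05] gap 0.0243 q [-0.36  1.15  0.9   2.15 -0.09 -0.08]
```

```bash
python3 -m inch '[[0,0,0,0,0.01,0,1]]' >/dev/null; python3 f.py
python3 -m inch '[[0,0,0,0,0.01,0,1]]' >/dev/null; python3 f.py
```

```text
17.65 ax -75.7 F tool [ 1.4  -6.38 -0.86] Fz_s 6.33 M tool [0.49 0.34 0.  ] gap 0.0241 q [-0.36  1.15  0.9   2.15 -0.09 -0.08]
17.75 ax -76.2 F tool [ 1.87 -5.78 -0.92] Fz_s 5.74 M tool [0.57 0.35 0.1 ] gap 0.024 q [-0.36  1.15  0.91  2.15 -0.09 -0.08]
```

```bash
for k in 1; do python3 -m inch '[[0,0,0,0,0.01,0,1]]' >/dev/null; python3 f.py; python3 -m inch '[[0,0,0,0,0.01,0,1]]' >/dev/null; python3 f.py;  done
```

```text
17.85 ax -76.6 F tool [ 1.78 -7.95 -1.55] Fz_s 7.88 M tool [0.89 0.31 0.09] gap 0.0244 q [-0.36  1.15  0.91  2.15 -0.09 -0.08]
17.95 ax -76.6 F tool [ 1.45 -9.04 -1.29] Fz_s 8.98 M tool [1.11 0.31 0.15] gap 0.0238 q [-0.36  1.15  0.91  2.15 -0.09 -0.08]
```

```bash
python3 -m inch '[[0,0,0,0,0.01,0,1]]' >/dev/null; python3 f.py; python3 -m inch '[[0,0,0,0,0.01,0,1]]' >/dev/null; python3 f.py; python3 -m inch '[[0,0,0,0,0,0,1]]' >/dev/null; python3 f.py
```

```text
18.05 ax -76.7 F tool [  1.15 -10.53  -1.02] Fz_s 10.48 M tool [1.37 0.32 0.1 ] gap 0.0244 q [-0.36  1.15  0.91  2.15 -0.09 -0.08]
18.15 ax -76.7 F tool [  1.86 -12.92   0.12] Fz_s 12.91 M tool [1.69 0.35 0.15] gap 0.0241 q [-0.36  1.15  0.91  2.15 -0.09 -0.08]
18.25 ax -76.7 F tool [  1.28 -11.21  -1.65] Fz_s 11.13 M tool [1.52 0.3  0.14] gap 0.024 q [-0.36  1.15  0.91  2.15 -0.09 -0.08]
```

```bash
python3 -m inch '[[0,0,0,0,-0.02,0,1],[0,0,0,0,-0.01,0,1],[0,0,0,0,0,0,1]]' >/dev/null; python3 f.py
python3 -m inch '[[0,0,0,0,0,0,0.6],[0,0,0,0,0,0,0.45],[0,0,0,0,0,0,0.3],[0,0,0,0,0,0,0.2],[0,0,0,0,0,0,0.1],[0,0,0,0,0,0,0]]'; python3 f.py
python3 - <<'E'
from kin import *
im=env.read_camera("wrist"); cv2.imwrite("pics/w8.png",im[:,:,::-1])
im=env.read_camera("side"); cv2.imwrite("pics/s8.png",cv2.resize(cv2.convertScaleAbs(np.ascontiguousarray(im[160:300,220:400,::-1]),alpha=1.6),None,fx=4,fy=4))
E
```

```text
18.55 ax -76.6 F tool [ 1.8  -5.64 -2.83] Fz_s 5.53 M tool [0.58 0.32 0.06] gap 0.0244 q [-0.36  1.15  0.91  2.15 -0.09 -0.08]
clock: 19.15
tcp_pos: [0.5463, -0.1453, 0.1001]
orientation: [-0.315, 0.719, 0.568, -0.247]
wrist_force: [0.3, -0.2, -0.4]
finger_gap: 0.085
19.15 ax -77.1 F tool [-0.13  0.52 -0.03] Fz_s -0.52 M tool [-0.67  0.04 -0.01] gap 0.085 q [-0.36  1.15  0.91  2.15 -0.09 -0.08]
```

View pics/w8.png

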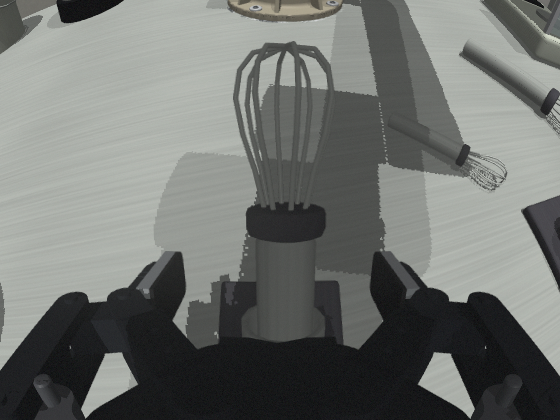

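View pics/s8.png

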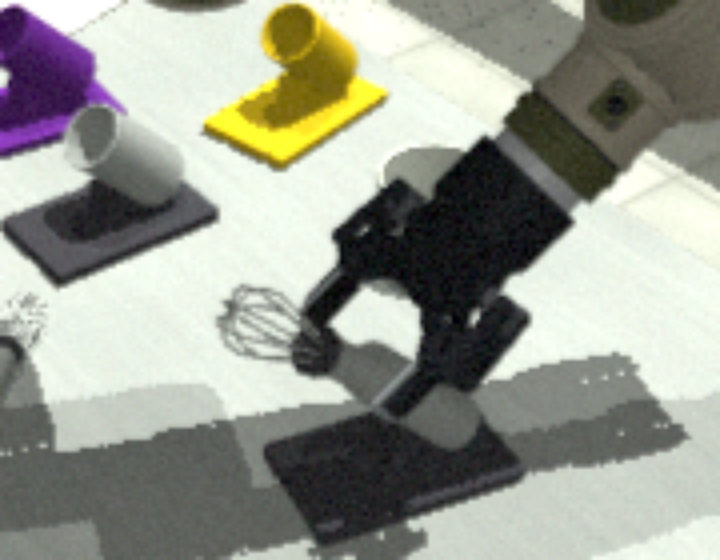

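```bash
python3 - <<'E'
from kin import *
st=env.get_state();T=rot(st)
for h in [.05,.1,.12,.15]: print(h,[np.round(v,3) for v in ik(st['tcp_pos']-T.apply([0,0,h]),T,st['joint_pos'])])
E
python3 -m inch '[[0,0,0,0,0,-0.2,0],[0,0,0,0,0,-0.3,0],[0,0,0,0,0,-0.3,0],[0,0,0,0,0,-0.3,0],[0,0,0,0,0,-0.3,0]]'
```

```text
0.05 [array([-0.351,  1.249,  1.244,  2.33 , -0.081, -0.086]), np.float64(0.002), np.float64(3.259)]
0.1 [array([-0.349,  1.167,  1.25 ,  2.264, -0.074, -0.097]), np.float64(0.008), np.float64(12.062)]
0.12 [array([-0.349,  1.136,  1.25 ,  2.234, -0.071, -0.101]), np.float64(0.01), np.float64(15.574)]
0.15 [array([-0.347,  1.091,  1.25 ,  2.188, -0.066, -0.106]), np.float64(0.013), np.float64(20.751)]
clock: 19.75
tcp_pos: [0.58, -0.1544, 0.1228]
orientation: [-0.299, 0.725, 0.574, -0.236]
wrist_force: [-0.1, 0.1, 1.5]
finger_gap: 0.0852
```

```bash
python3 f.py
python3 - <<'E'
from kin import *
st=env.get_state();T=rot(st); print(np.degrees(np.arccos(-T.as_matrix()[2,2])))
g=st['tcp_pos']-M; print("above axis mm",-1000*T.inv().apply(g))
for rx in [-10,-20]:
  for v in [(.03,0,.06),(.02,0,.10),(.0,0,.12)]:
    T1=T*R.from_rotvec([np.radians(rx),0,0]); q,e,r=ik(st['tcp_pos']+v,T1,st['joint_pos']); print(rx,v,q.round(2),round(e,4),round(r,2))
T1=T*R.from_rotvec([np.radians(-14),0,0])
plan(st['tcp_pos']+[.01,0,.08],T1,6)
E
```

```text
19.75 ax -84.8 F tool [ 0.03 -1.12 -0.95] Fz_s 1.13 M tool [-0.66 -0.02 -0.09] gap 0.0852 q [-0.35  1.27  1.26  2.34 -0.08 -0.09]
44.72674322737073
above axis mm [ 3.18615966 14.9022869  22.9235393 ]
-10 (0.03, 0, 0.06) [-0.35  1.14  1.25  2.27 -0.06 -0.09] 0.0003 0.38
-10 (0.02, 0, 0.1) [-0.35  1.09  1.25  2.31 -0.06 -0.1 ] 0.001 1.42
-10 (0.0, 0, 0.12) [-0.36  1.05  1.19  2.31 -0.07 -0.1 ] 0.0 0.0
-20 (0.03, 0, 0.06) [-0.35  0.87  0.77  1.9  -0.05 -0.11] 0.0 0.0
-20 (0.02, 0, 0.1) [-0.36  0.85  0.83  1.98 -0.05 -0.11] 0.0 0.0
-20 (0.0, 0, 0.12) [-0.37  0.79  0.77  1.97 -0.05 -0.12] 0.0 0.0
max 0.29 res [ 0.      0.0001 -0.0002] rotres 0.08
[-0.29, -0.0, -0.0, 0.01, -0.16, -0.21]
[-0.29, -0.0, -0.0, 0.01, -0.16, -0.22]
[-0.29, -0.0, -0.0, 0.01, -0.15, -0.23]
[-0.29, -0.0, -0.0, 0.01, -0.14, -0.23]
[-0.29, -0.0, -0.0, 0.0, -0.13, -0.23]
[-0.29, -0.0, -0.0, 0.01, -0.11, -0.24]
```

Run:
```python
from kin import *
st=env.get_state();T=rot(st);print(st['joint_pos'])
plan(st['tcp_pos']+[.03,0,.06],T*R.from_rotvec([np.radians(-20),0,0]),6)
```

```text
[-0.35197106  1.27377695  1.26328681  2.33740953 -0.08337623 -0.08602537]
max 0.42 res [0.     0.     0.0002] rotres 0.16
[-0.42, -0.0, -0.0, 0.02, -0.07, -0.21]
[-0.42, -0.0, -0.0, 0.02, -0.06, -0.21]
[-0.42, -0.0, -0.0, 0.02, -0.05, -0.22]
[-0.42, -0.0, -0.0, 0.03, -0.03, -0.22]
[-0.42, -0.0, -0.0, 0.02, -0.02, -0.22]
[-0.42, -0.0, -0.0, 0.03, -0.01, -0.23]
```

```bash
python3 -m inch '[[-0.6,0,0,0.02,-0.07,-0.15,0],[-0.5,0,0,0.02,-0.06,-0.2,0],[-0.42,0,0,0.02,-0.05,-0.22,0],[-0.42,0,0,0.02,-0.03,-0.22,0],[-0.42,0,0,0.02,-0.02,-0.22,0],[-0.4,0,0,0.02,0,-0.22,0],[0,0,0,0,0,0,0]]'; python3 f.py
python3 -m inch '[[0,0,0,0,0,-0.4,0],[0,0,0,0,0,-0.6,0],[0,0,0,0,0,0,0]]'; python3 f.py
python3 - <<'E'
from kin import *
for n in ["wrist","side","scene"]:
    im=env.read_camera(n); cv2.imwrite(f"pics/{n}_end.png",im[:,:,::-1])
im=cv2.imread("pics/side_end.png"); cv2.imwrite("pics/side_endz.png",cv2.resize(cv2.convertScaleAbs(im[160:300,220:400],alpha=1.6),None,fx=4,fy=4))
E
```

```text
clock: 20.45
tcp_pos: [0.6076, -0.155, 0.1867]
orientation: [-0.152, 0.769, 0.609, -0.121]
wrist_force: [-0.8, 0.8, 0.0]
finger_gap: 0.0855
20.45 ax -42.3 F tool [ 0.55 -0.89  0.32] Fz_s 0.7 M tool [-0.35  0.03  0.02] gap 0.0855 q [-0.36  0.81  0.69  1.84 -0.05 -0.11]
clock: 20.75
tcp_pos: [0.6273, -0.1601, 0.2303]
orientation: [-0.154, 0.769, 0.608, -0.122]
wrist_force: [-0.1, 0.3, -0.3]
finger_gap: 0.0852
20.75 ax -26.1 F tool [ 0.21 -0.05  0.39] Fz_s -0.1 M tool [-0.34  0.02  0.01] gap 0.0852 q [-0.35  0.9   0.97  2.03 -0.05 -0.11]
```

View pics/side_endz.png

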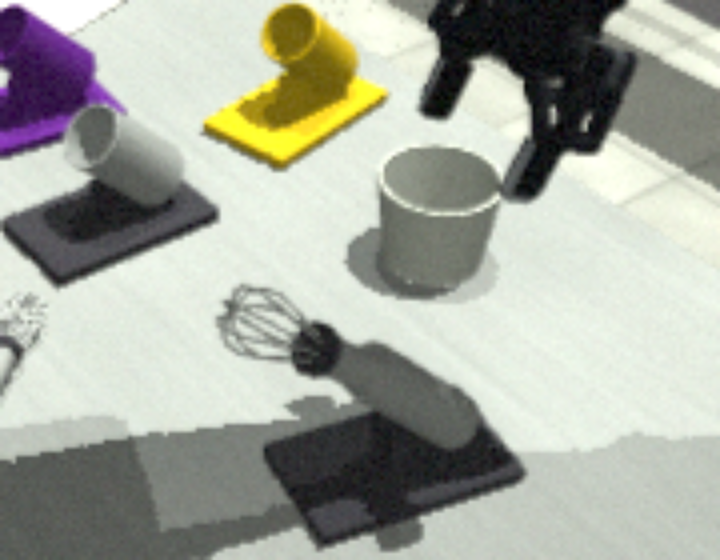

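View pics/scene_end.png

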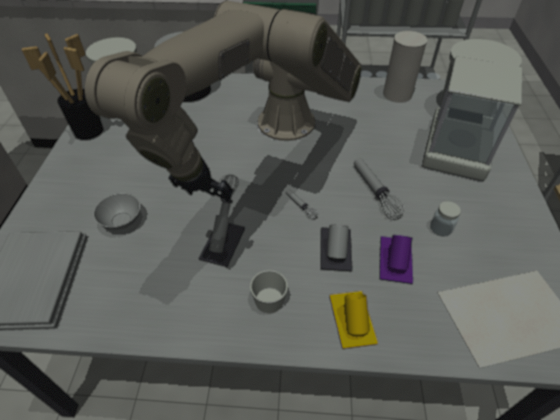

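View pics/wrist_end.png

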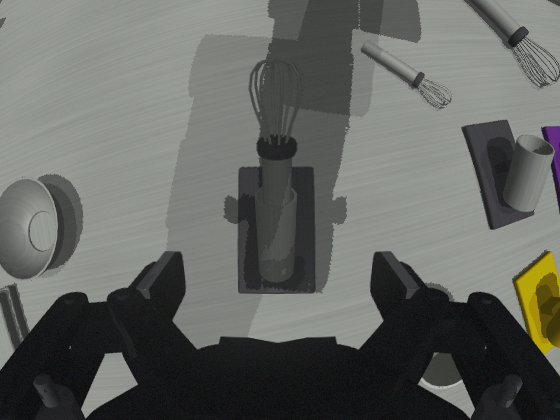

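The whisk stands handle-down in the sleeve with its wires in the air (wrist view, sleeve and handle around column 277). The tub (270,290), jar (446,218) and bowl (118,213) are unchanged in the scene view, and the gripper is clear. I'll hand in.

```bash
python3 -m inch '[[0,0,0,0,0,0,0],[0,0,0,0,0,0,0]]'; python3 -c "
from workcell import env
print(env.hand_in())"
```

```text
clock: 21.1
tcp_pos: [0.6249, -0.1591, 0.2257]
orientation: [-0.157, 0.768, 0.608, -0.124]
wrist_force: [0.1, -0.5, -0.1]
finger_gap: 0.0855
the job is handed in; nothing more can be done
None
```

The whisk is now handle-down in the drying sleeve with its wires in the air. I handed the job in at about 21 s of the 58 s allowed.

- **What I did:** I gripped the whisk at its centre and drew it out along the pot's axis. I turned it end for end in the air and lined the handle up with the sleeve using the scene and side cameras. One sideways force showed the handle touching the sleeve wall early on, so I shifted it about 1.5 mm to clear.
- **The foot:** I felt it about 68.5 mm below the mouth. It moved at about 6–7 N for 8 mm and then stopped rigidly at about 76.6 mm. I stopped pushing at 13 N, eased off, then opened the fingers.
- **Last checks:** The wrist force was near zero after backing away, and the whisk stayed in the sleeve. The tub, jar and bowl were at the same pixels as at the start.

**What did not go cleanly:**
- **Camera disagreement:** My readings of the stands' base plates differed by 10–15 mm between the scene and side cameras. I relied on the wrist camera and on comparing handle and sleeve in the same picture.
- **Joints at their limits:** Joint 6 read -3.1419 against a listed -3.14 at the first viewpoint, and joint 3 read 1.2633 against 1.26 on the first retreat. Both are beyond the rounded figures you gave me, and I don't know whether they count as passing a joint's range. After the second I continued the retreat with less tilt.

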